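# Centre-punch a brass blank held in a tilted ball vise

## Task

Take the automatic centre punch out of the tool block, set its point on the scribed cross of the brass blank that is clamped in the tilted ball vise, hold it square to the blank's face, and press until its sprung nose has gone fully in. Feel for the face and for the end of the stroke, since nobody measured how far the blank stands out of the jaws: the ball must not be made to roll in its ring, and the punch must not be driven in anywhere else on the blank or the vise. Then draw the punch off and hang it back upright in its own hole of the block, leaving the burnisher and the other things where they are.

Things in the scene. Friction and masses are not known exactly. Their poses are not given: they have to be found in the camera images.
- punch_grip (a point): Automatic centre punch: straight steel tool 128 mm long, about 150 g, loose, hanging point-down in either hole of the block. Point on its axis mid-way up the knurled 16 mm barrel, its grip (24 mm below to 24 mm above here), 87.5 mm from the tip with the nose out. z runs from nose to cap. Above the grip: cap 19 mm wide. Below: collar 26 mm wide, 5 mm thick, resting on the block; fingertips may bear on it.
- punch_tip (a point): Point of the punch's sprung nose (8 mm thick, tapered to 2 mm; 20 mm stick out of the 15 mm wide lower barrel, which runs up to the collar's underside, 58 mm from the tip). It moves with the nose. z towards the cap.
- punch_nose (a joint): How far the nose has been pushed into the barrel, m: 0 = sprung right out, 0.012 = fully in, at its stop. It begins to move at 6 N and needs 12 N at the end of the stroke; it springs out when released.
- mark (a point): Point on the vise's ball head at the level of the jaw tops, right beneath the cross scribed on the brass blank. z points out of the blank's face, square to it, leaning 29 to 41 degrees from vertical, to the right or near right; x up the slope along the jaws, y across. The cross lies on +z from here at 2 to 24 mm, different each time and not reported: feel for it. Face: x -35 to +11 mm, y -11 to +11 mm.
- vise_ring: Round black padded ring, 128 mm wide, 30 mm high, fixed; origin centre of underside. In it sits a steel ball head, 100 mm across, centre 56 mm up, with two jaws 56 x 17 mm (to about 120 mm high) that clamp the brass blank fast. Friction alone holds the ball: a square press on the cross is safe up to about 18 N; a harder or sideways push rolls it.
- tool_block: Hardwood tool block, 60 x 150 x 66 mm, fixed; origin at the centre of its underside, z up, long side along its y. Two upright holes, 19 mm wide and 62 mm deep, in its top at y = -42 and y = +42 mm, x = 0; the punch hangs in one, the burnisher in the other.
- burnisher_grip (a point): Burnisher with a turned pear-shaped wooden handle (31 mm wide, rising 65 mm above the block), loose, hanging in the block's other hole. This point lies on its axis 37 mm above the block's top. Leave it alone.
- chasing_hammer: Steel chasing hammer with wooden handle, 213 x 63 x 26 mm, lying; leave it alone. Origin at the centre of its underside.
- marble_tile: White marble tile, 62 x 105 x 8 mm; leave it alone. Origin at the centre of its underside.
- flux_jar: Stoneware jar with lid, 55 mm wide, 60 mm high; leave it alone. Origin at the centre of its underside.
- pin_vice: Pin vice, 112 mm long, 12 mm thick, lying; leave it alone. Origin at the centre of its underside.
- needle_file_2: Needle file with dark handle, 170 mm long, 7 mm thick, lying; leave it alone. Origin at the centre of its underside.

How it is judged:
On the way, in this order (a step that is already met when the one before it is completed fails the run):
1. the punch is drawn out of the tool block (distance of punch_grip from where it was at the start of the episode above 0.08 m), for 0.1 s.
2. the nose is pressed fully in (over 10.5 of its 12 mm) with its point within 4 mm of the scribed cross along and across the jaws, and the punch within 10 degrees of square to the face (value of joint punch_nose above 0.0105 m and angle between the z axis of punch_grip and the z axis of mark, either way round below 0.175 rad and z of punch_tip in the frame of mark between -0.002 and 0.03 m and x of punch_tip in the frame of mark between -0.004 and 0.004 m and y of punch_tip in the frame of mark between -0.004 and 0.004 m), for 0.1 s.
At the end, for the whole second after the job is handed in: The punch hangs upright (within 7 degrees) and at rest in its own hole again, within 8 mm of where it was, its nose sprung out (under 1 mm in); the ball has not rolled (the mark point within 4 mm of its place) and the burnisher hangs in its hole (within 15 mm) (distance of punch_grip from where it was at the start of the episode below 0.008 m and angle between punch_grip's own z axis and vertical below 0.12 rad and value of joint punch_nose below 0.001 m and distance of mark from where it was at the start of the episode below 0.004 m and distance of burnisher_grip from where it was at the start of the episode below 0.015 m); the robot touches nothing.
It fails at once if the ball is rolled in its ring (the mark point shifts more than 4 mm) (distance of mark from where it was at the start of the episode above 0.004 m).
It fails at once if the punch is driven in (nose over 5 mm in) at the vise more than 7 mm off the cross (value of joint punch_nose above 0.005 m and distance between punch_tip and mark below 0.09 m and (x of punch_tip in the frame of mark above 0.007 m or x of punch_tip in the frame of mark below -0.007 m or y of punch_tip in the frame of mark above 0.007 m or y of punch_tip in the frame of mark below -0.007 m)).
It fails at once if another thing on the bench is shifted by more than 30 mm, or the burnisher is pulled 30 mm out (distance of any of chasing_hammer, marble_tile, flux_jar, pin_vice, needle_file_2, burnisher_grip from where it was at the start of the episode above 0.03 m).
It also fails if it takes over 48 s, if anything falls off the work surface, if the arm or the gripper's body presses on something with over 40 N, if the wrist force passes 120 N, or if a joint passes its speed limit or range.

## Robot

A 6-joint arm with a two-finger parallel gripper is mounted at the origin on a cart in front of the work surface, level with it; the furniture and walls round the work are solid. World frame = base frame: x ahead of the robot, y to its left, z up, the work surface at z = 0. Lengths are in m, angles in rad, forces in N, time in s.
With the tool pointing down it reaches from about 0.3 to 0.775 m from the base axis. Payload 14.6 kg.
Tool frame: the origin (TCP) lies on the front face of the gripper's body, between the roots of the fingers; the fingertips stand 97 mm ahead of it and the grasp point (between the pads) lies 78 mm ahead of it; z points along the fingers, x is the direction in which the jaws open and shut, and the axes are right-handed (so a half turn about z gives the same grasp; the last joint's range is limited). The gripper opens to 94 mm and grips with 3 to 60 N. Pads are 16 mm wide; open, the fingers measure 119 mm over their backs; the gripper's body (75 mm by 177 mm) begins 78 mm behind the grasp point.
Start: joints at [-1.225, 0.3, 1.521, -0, 1.321, -0.067], TCP at [0.221, -0.504, 0.303] pointing down, gripper open.
Joint ranges: [-3.03, 3.03], [-0.79, 2.21], [0.23, 2.52], [-1.04, 4.18], [0, 3.07], [-2.55, 2.55]. Speed limits (rad/s): [2.22, 2.22, 2.57, 3.14, 3.14, 3.14].

## Interface

Orientations are given as [roll, pitch, yaw] about the fixed x, y, z axes, in that order (R = Rz(yaw) Ry(pitch) Rx(roll)).
In Python, from station import sensors, camera, ctrl gives the robot as it stands.
- The arm moves only by the tool move_arm, never from a script. Its argument "rows" is text: rows parted by semicolons, each of 6 numbers parted by spaces: the shift along the tool's x, y, z in mm, then the turn, a rotation vector about the tool's x, y, z in rad. In form: x y z wx wy wz; .... A call has 1 to 20 rows; each row shifts and turns the pose as measured when the row begins, along the tool's axes as they then stand; what a row does not reach is not made up. A row lasts 1/8 s, in which the tool goes at most 62.5 mm and 10.7 degrees, less where a joint would pass 70% of its speed; a pose out of reach is approached as far as the arm can. A call with a gripper value outside its range is refused whole. "grip" is the opening, from -1 (shut) to 1 (fully open), set as the call begins (left out, the last holds). The fingers move at their own pace and stop on an object; "newtons" is the grip in N (left out, the last holds). Time passes only in rows, so rows that do not move let the fingers close. It gives the time, the measured TCP pose, the force and the opening at its end, in the units of the state.
- sensors.get_obs(): the state, without advancing time (a new reading comes with each control period).
- camera(name): name is "side" or "top" or "wrist"; returns a dict with "color" (480x640x3 uint8, blue, green, red), "z_map" (480x640 float32, m along the optical axis (not along the pixel's ray), 0 where there is no reading), "mtx" (3x3 intrinsics, pixels), "position" and "attitude" of the camera in the world; the wrist camera has in their place "hand_eye" (4x4, takes a point from camera to tool coordinates, whose origin is the TCP and whose axes are the tool frame's). Camera axes: x right, y down, z forward; pixel columns grow to the right and rows downward; lengths in m; the calibration is good to about 2 mm. The wrist camera is an equidistant fisheye: a pixel r from the principal point sees the ray r / f radians off the axis. A picture is of the moment at which its call begins: read the wrist's pose just before it.
- ctrl.hand_in(): hands the job in, once; it reports no verdict.
The state is a dict: "time_s": time; "qpos": joint angles; "joint_vel": joint speeds; "tau": joint torques, N m; "ee_pos": TCP position; "eef_rot": TCP orientation; "force": force on the tool from outside, world axes, zero at the start; "moment": the same for the moment, N m; "grip_width": finger opening in m.
Only numpy, scipy, OpenCV 4.12 (cv2) and the standard library are available. Lean on these libraries where they do the work, as an engineer would, in place of code of your own. Each camera call takes 0.05 s, during which the arm holds its last target.

## Working session

There is one attempt and no reset: what is moved stays moved. The work goes in short steps, Python scripts to look and compute and a tool call to move; the robot and the scene stay as the last step left them, time stands still between calls to the robot, and variables do not carry over. Pictures are saved under pics/ and viewed, and the job is handed in when it is done.

Besides the shell and the picture viewer there is one more tool, called after "Request:" in YAML: its name, and indented under it one key for each argument. move_arm: Moves the arm, as the interface text tells. Its arguments: {"type":"object","properties":{"rows":{"type":"string"},"grip":{"type":"number"},"newtons":{"type":"number"}},"required":["rows"]}

```bash
ls; mkdir -p pics
python3 - <<'E'
from station import sensors, camera
import cv2,numpy as np,pickle
o=sensors.get_obs();print(o)
for n in ["side","top","wrist"]:
    c=camera(n);cv2.imwrite(f"pics/{n}0.png",c["color"]);pickle.dump(c,open(f"{n}0.pkl","wb"))
    print(n,c["mtx"],c.get("position"),c.get("attitude"),c.get("hand_eye"))
E
```

```text
pics
{'time_s': 0.0, 'qpos': array([-1.22462676e+00,  3.00480069e-01,  1.52161793e+00, -7.46739141e-06,
        1.32072587e+00, -6.66377455e-02]), 'joint_vel': array([-8.79228925e-05,  7.90936358e-04, -2.13655067e-03, -1.78198245e-04,
       -3.17632500e-05,  1.26196401e-04]), 'tau': array([-4.81856350e-04, -5.31804299e+01, -3.52737522e+01,  7.08152773e-02,
        2.43890437e-02, -9.59759427e-05]), 'ee_pos': array([ 0.22057085, -0.50365206,  0.30206576]), 'eef_rot': array([-3.14151789e+00,  1.22896482e-03, -1.15798712e+00]), 'force': array([-0.12493197,  0.4629688 , -0.12495924]), 'moment': array([-0.04679146,  0.02146316, -0.03753717]), 'grip_width': 0.09377793110760582}
side [[607.01274258   0.         318.38568579]
 [  0.         607.01274258 245.47923646]
 [  0.           0.           1.        ]] [ 0.22563823 -1.11629996  0.53332466] [-1.93465863  0.00211539 -0.26375768] None
top [[499.30087449   0.         325.74707927]
 [  0.         499.30087449 245.85904737]
 [  0.           0.           1.        ]] [0.29795679 0.0147729  1.4169516 ] [-2.95297214e+00  2.09757957e-03 -1.59844005e+00] None
wrist [[371.64829954   0.         318.01723014]
 [  0.         371.64829954 240.99825546]
 [  0.           0.           1.        ]] None None [[ 9.99999881e-01  2.05798809e-04  4.43085885e-04 -8.46363977e-05]
 [-3.12962616e-04  9.66272036e-01  2.57523310e-01 -7.37932577e-02]
 [-3.75143509e-04 -2.57523418e-01  9.66271985e-01 -8.20441019e-02]
 [ 0.00000000e+00  0.00000000e+00  0.00000000e+00  1.00000000e+00]]
```

View pics/side0.png

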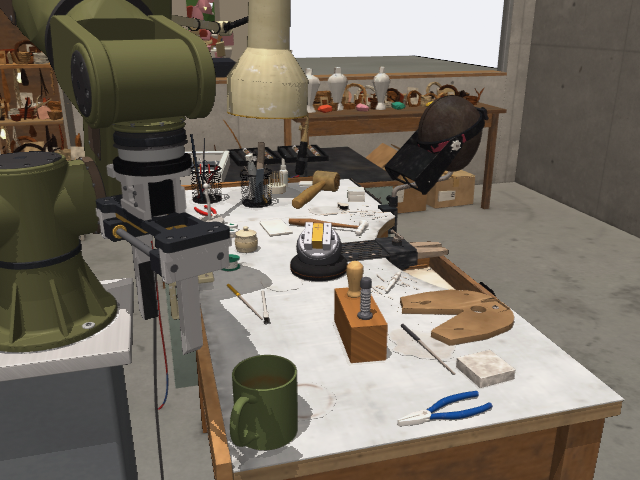

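View pics/top0.png

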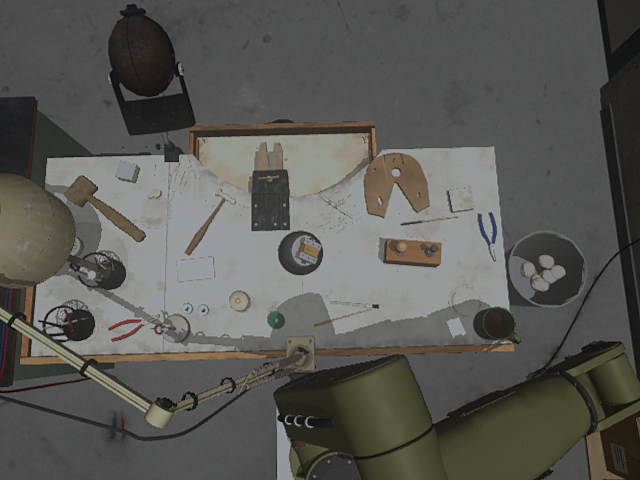

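View pics/wrist0.png

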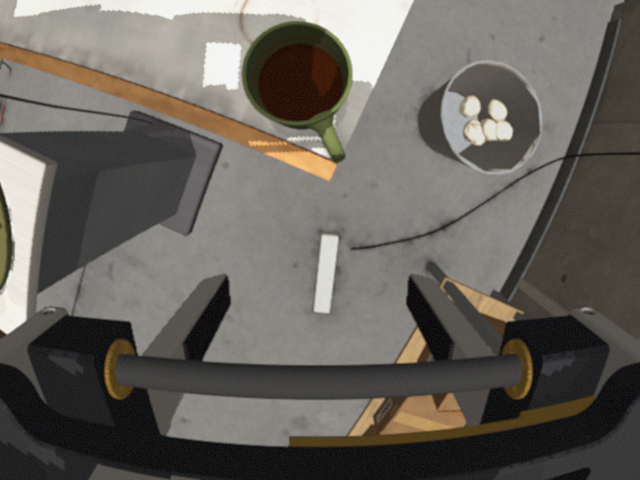

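The top view has the vise at about (300,252) and the block at (412,251), with the burnisher at (401,246) and the punch at (431,250). The side view shows the punch at (366,298). Next I'll turn these into positions.

```bash
cat > h.py <<'E'
import numpy as np,pickle,cv2
from scipy.spatial.transform import Rotation as R
def cloud(c,pose=None):
    K=c["mtx"];z=c["z_map"];v,u=np.mgrid[0:480,0:640]
    x=(u-K[0,2])/K[0,0];y=(v-K[1,2])/K[1,1]
    if pose is None:
        P=np.stack([x*z,y*z,z],-1);Rm=R.from_euler('xyz',c["attitude"]).as_matrix();t=c["position"]
    else:
        r=np.hypot(x,y);s=np.where(r>1e-9,np.tan(np.minimum(r,1.4))/np.maximum(r,1e-9),1)
        P=np.stack([x*s*z,y*s*z,z],-1)
        H=c["hand_eye"];Rt=R.from_euler('xyz',pose[1]).as_matrix()
        Rm=Rt@H[:3,:3];t=Rt@H[:3,3]+pose[0]
    W=P@np.asarray(Rm).T+t;W[z<=0]=np.nan
    return W
def project(c,p,pose=None):
    K=c["mtx"];p=np.atleast_2d(p)
    if pose is None:
        Rm=R.from_euler('xyz',c["attitude"]).as_matrix();t=c["position"];q=(p-t)@Rm
        return q[:,:2]/q[:,2:]*K[0,0]+K[:2,2]
    H=c["hand_eye"];Rt=R.from_euler('xyz',pose[1]).as_matrix();Rm=Rt@H[:3,:3];t=Rt@H[:3,3]+pose[0]
    q=(p-t)@Rm;n=np.hypot(q[:,0],q[:,1]);th=np.arctan2(n,q[:,2])
    return q[:,:2]/n[:,None]*th[:,None]*K[0,0]+K[:2,2]
E
python3 - <<'E'
from h import *
t=pickle.load(open('top0.pkl','rb'));s=pickle.load(open('side0.pkl','rb'))
W=cloud(t)
for n,r in dict(block=(376,446,228,275),vise=(270,332,224,280)).items():
    w=W[r[2]:r[3],r[0]:r[1]].reshape(-1,3);w=w[w[:,2]>.02]
    print(n,np.nanmin(w,0),np.nanmax(w,0))
b=W[228:275,376:446].reshape(-1,3);b=b[abs(b[:,2]-.066)<.006]
print(len(b),np.median(b[:,2]));r=cv2.minAreaRect((b[:,:2]*1000).astype(np.float32));print(r,cv2.boxPoints(r))
for lo,hi in((.08,.11),(.11,.14)):
  p=W[228:275,376:446].reshape(-1,3);p=p[(p[:,2]>lo)&(p[:,2]<hi)];print(lo,p.round(3)[:60:2])
for n,c,b in(("top",t,(260,210,460,290)),("side",s,(280,210,420,370))):
    im=c["color"][b[1]:b[3],b[0]:b[2]];f=4
    cv2.imwrite(f"pics/{n}0z.png",cv2.resize(im,None,fx=f,fy=f if n=="top" else 3.7))
E
```

```text
block [ 0.4976967  -0.30710367  0.02019811] [ 0.57388527 -0.15201769  0.14049722]
vise [0.48559536 0.02123143 0.02010927] [0.60975645 0.14648048 0.12277621]
958 0.0665749188225746
((535.6414794921875, -229.50787353515625), (150.71278381347656, 61.49723815917969), 83.72875213623047) [[ 496.84528 -301.05447]
 [ 557.97455 -307.77216]
 [ 574.4377  -157.96127]
 [ 513.3084  -151.24359]]
0.08 [[ 0.545 -0.174  0.106]
 [ 0.533 -0.263  0.102]
 [ 0.531 -0.179  0.109]
 [ 0.53  -0.263  0.1  ]
 [ 0.53  -0.263  0.086]
 [ 0.528 -0.266  0.099]
 [ 0.528 -0.264  0.081]
 [ 0.526 -0.267  0.093]
 [ 0.524 -0.269  0.106]
 [ 0.524 -0.267  0.089]
 [ 0.522 -0.271  0.098]]
0.11 [[ 0.554 -0.181  0.117]
 [ 0.552 -0.185  0.125]
 [ 0.552 -0.191  0.124]
 [ 0.55  -0.177  0.125]
 [ 0.549 -0.182  0.128]
 [ 0.549 -0.187  0.129]
 [ 0.549 -0.193  0.125]
 [ 0.548 -0.176  0.117]
 [ 0.547 -0.18   0.123]
 [ 0.546 -0.185  0.128]
 [ 0.546 -0.19   0.129]
 [ 0.545 -0.195  0.13 ]
 [ 0.547 -0.174  0.112]
 [ 0.543 -0.176  0.13 ]
 [ 0.543 -0.182  0.129]
 [ 0.543 -0.187  0.132]
 [ 0.543 -0.192  0.131]
 [ 0.544 -0.198  0.126]
 [ 0.541 -0.272  0.126]
 [ 0.542 -0.175  0.123]
 [ 0.541 -0.179  0.127]
 [ 0.54  -0.184  0.132]
 [ 0.54  -0.189  0.133]
 [ 0.54  -0.195  0.129]
 [ 0.541 -0.201  0.125]
 [ 0.537 -0.267  0.133]
 [ 0.537 -0.272  0.135]
 [ 0.54  -0.172  0.12 ]
 [ 0.539 -0.177  0.127]
 [ 0.538 -0.181  0.132]]
```

View pics/top0z.png

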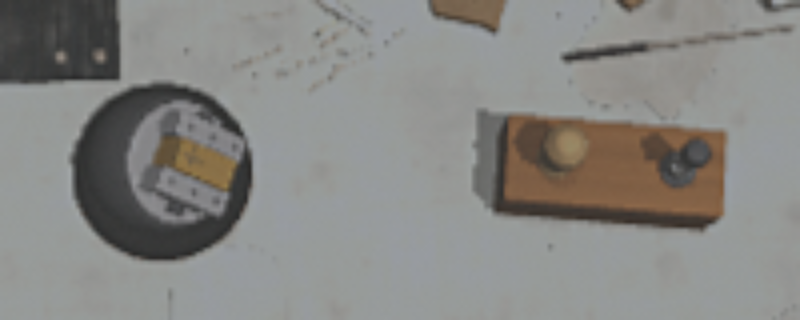

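View pics/side0z.png

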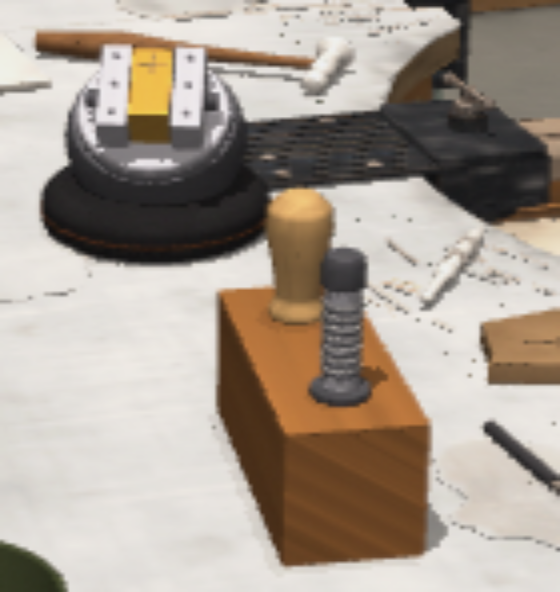

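Run:
```python
from h import *
for n,b in(("top",(270,225,335,280)),("side",(290,210,350,290))):
    c=pickle.load(open(n+'0.pkl','rb'));W=cloud(c)
    hsv=cv2.cvtColor(c["color"],cv2.COLOR_BGR2HSV);m=np.zeros((480,640),bool)
    sl=(slice(b[1],b[3]),slice(b[0],b[2]))
    m[sl]=(hsv[sl][...,1]>110)&(hsv[sl][...,0]>12)&(hsv[sl][...,0]<35)
    p=W[m];uv=np.argwhere(m)[:,::-1]
    k=np.isfinite(p[:,0]);p=p[k];uv=uv[k]
    # ransac plane
    best=None;rng=np.random.default_rng(0)
    for _ in range(500):
        a=p[rng.choice(len(p),3,False)];nn=np.cross(a[1]-a[0],a[2]-a[0]);l=np.linalg.norm(nn)
        if l<1e-9: continue
        nn/=l;nn*=np.sign(nn[2]);i=abs((p-a[0])@nn)<.0015
        if nn[2]>.6 and(best is None or i.sum()>best.sum()):best=i
    q=p[best];ce=q.mean(0);nn=np.linalg.svd(q-ce)[2][2];nn*=np.sign(nn[2])
    print(n,len(p),best.sum(),"centroid",ce,"n",nn,"tilt",np.degrees(np.arccos(nn[2])),"az",np.degrees(np.arctan2(nn[1],nn[0])),q.min(0),q.max(0))
    print(uv[best].min(0),uv[best].max(0))
    im=cv2.resize(c["color"][sl],None,fx=9,fy=9 if n=="top" else 7,interpolation=cv2.INTER_CUBIC);cv2.imwrite(f"pics/{n}0v.png",im)
t=pickle.load(open('top0.pkl','rb'));W=cloud(t)
for u,v in((300,350),(290,345),(260,370),(220,385),(160,410),(120,375),(60,340),(310,352),(30,240)):print(u,v,W[v,u].round(3))
```

```text
top 99 49 centroid [0.53641248 0.05045086 0.10451358] n [-0.0941197  -0.62819405  0.772343  ] tilt 39.43524288594015 az -98.52100649356402 [0.5232452  0.03452259 0.09224054] [0.55008359 0.06830933 0.11990929]
[304 245] [317 256]
side 520 99 centroid [0.53688611 0.04883589 0.10146717] n [-0.06797252 -0.5815926   0.81063542] tilt 35.841939570644485 az -96.6660930773136 [0.52223312 0.03053336 0.08814211] [0.55032316 0.06982922 0.11757398]
[312 223] [322 242]
300 350 [0.278 0.084 0.113]
290 345 [0.29  0.116 0.027]
260 370 [0.24  0.162 0.301]
220 385 [0.219 0.228 0.396]
160 410 [0.194 0.292 0.559]
120 375 [ 0.174  0.947 -0.892]
60 340 [0.32  0.706 0.101]
310 352 [0.27  0.061 0.033]
30 240 [0.525 0.636 0.384]
```

View pics/top0v.png

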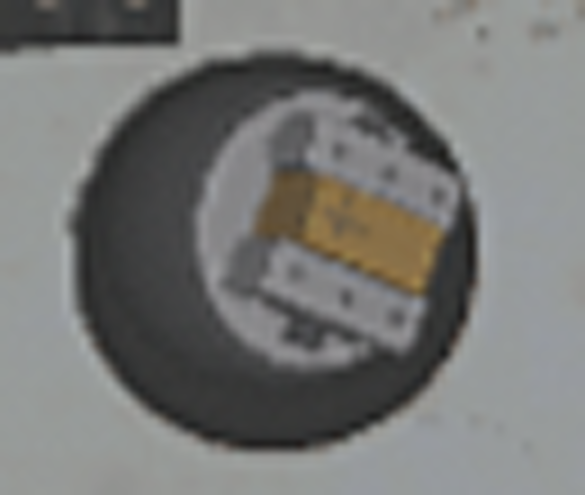

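View pics/side0v.png

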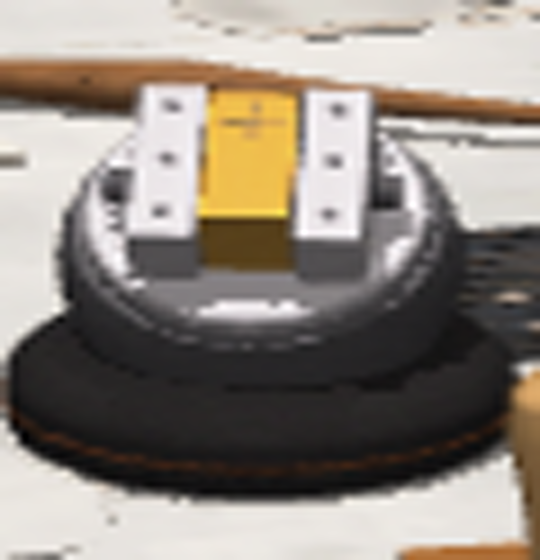

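```bash
cat >> h.py <<'E'
def rot_from(z,xhint):
    z=np.array(z,float);z/=np.linalg.norm(z);x=np.array(xhint,float);x-=z*(x@z);x/=np.linalg.norm(x)
    return R.from_matrix(np.stack([x,np.cross(z,x),z],1))
def plan(p0,r0,p1,r1,n):
    """rows in tool axes; straight line in world, const rotation"""
    w=(r0.inv()*r1).as_rotvec()/n; d=(np.array(p1)-p0)/n
    out=[]
    for i in range(n):
        r=r0*R.from_rotvec(w*i); out.append(np.r_[r.inv().apply(d)*1000,w])
    return "; ".join(" ".join(f"{v:.1f}" if k<3 else f"{v:.3f}" for k,v in enumerate(r)) for r in out)
def cur():
    from station import sensors
    o=sensors.get_obs();return o,o["ee_pos"],R.from_euler('xyz',o["eef_rot"])
E
python3 - <<'E'
from h import *
o,p,r=cur()
n=np.array([-.13,-.57,.81]);n/=np.linalg.norm(n)
r1=rot_from(-n,[1,-.1,0]);c=np.array([.537,.06,.11])
print(c+.25*n);print(plan(p,r,c+.25*n,r1,14))
E
```

```text
[ 0.50446582 -0.08264986  0.31271296]
-19.4 -30.6 -0.7 0.043 -0.019 -0.071; -17.2 -31.9 0.9 0.043 -0.019 -0.071; -14.8 -33.0 2.6 0.043 -0.019 -0.071; -12.4 -33.8 4.3 0.043 -0.019 -0.071; -9.8 -34.4 6.0 0.043 -0.019 -0.071; -7.2 -34.7 7.6 0.043 -0.019 -0.071; -4.6 -34.8 9.2 0.043 -0.019 -0.071; -1.9 -34.6 10.8 0.043 -0.019 -0.071; 0.7 -34.1 12.2 0.043 -0.019 -0.071; 3.4 -33.4 13.6 0.043 -0.019 -0.071; 6.0 -32.5 14.9 0.043 -0.019 -0.071; 8.6 -31.3 16.2 0.043 -0.019 -0.071; 11.1 -29.9 17.3 0.043 -0.019 -0.071; 13.5 -28.3 18.3 0.043 -0.019 -0.071
```

Request:
move_arm:
  rows: "-19 -31 -1 0.043 -0.019 -0.071; -17 -32 1 0.043 -0.019 -0.071; -15 -33 3 0.043 -0.019 -0.071; -12 -34 4 0.043 -0.019 -0.071; -10 -34 6 0.043 -0.019 -0.071; -7 -35 8 0.043 -0.019 -0.071; -5 -35 9 0.043 -0.019 -0.071; -2 -35 11 0.043 -0.019 -0.071; 1 -34 12 0.043 -0.019 -0.071; 3 -33 14 0.043 -0.019 -0.071; 6 -32 15 0.043 -0.019 -0.071; 9 -31 16 0.043 -0.019 -0.071; 11 -30 17 0.043 -0.019 -0.071; 13 -28 18 0.043 -0.019 -0.071; 0 0 0 0 0 0; 0 0 0 0 0 0"

```text
time_s: 2.15
ee_pos: [0.5064, -0.0667, 0.3166]
eef_rot: [-2.492, -0.065, -0.118]
force: [0.4, -0.1, 0.4]
grip_width: 0.0942
```

```bash
cat > snap.py <<'E'
import sys;from station import camera;from h import *
n=sys.argv[1];o,p,r=cur();c=camera("wrist");c["pose"]=(p,o["eef_rot"]);pickle.dump(c,open(n+".pkl","wb"));cv2.imwrite(f"pics/{n}.png",c["color"])
print(o["time_s"],o["qpos"].round(3),p.round(4),o["eef_rot"].round(4),o["force"].round(2),o["grip_width"])
E
python3 snap.py w1
```

```text
2.15 [-0.408  0.239  1.65   0.643  1.439 -0.461] [ 0.5064 -0.0667  0.3166] [-2.4923 -0.0648 -0.1178] [ 0.45 -0.14  0.4 ] 0.09419169052717287
```

View pics/w1.png

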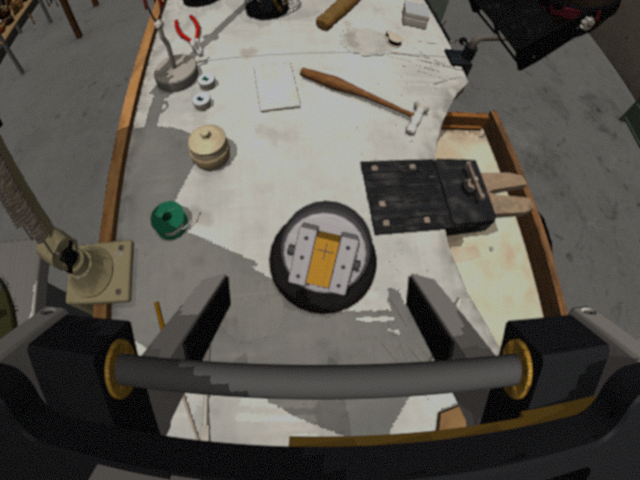

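The wrist view shows the vise head square on. The brass runs from (320,235) to (325,288), with the cross at about (325,252). Now I'll fit the planes.

```bash
cat > vise.py <<'E'
import sys;from h import *
n=sys.argv[1];b=[int(v) for v in sys.argv[2:6]]
c=pickle.load(open(n+'.pkl','rb'));W=cloud(c,c["pose"])
sl=(slice(b[1],b[3]),slice(b[0],b[2]))
hsv=cv2.cvtColor(c["color"],cv2.COLOR_BGR2HSV)
def fit(m,name):
    p=W[m];uv=np.argwhere(m)[:,::-1];k=np.isfinite(p[:,0]);p=p[k];uv=uv[k]
    best=None;rng=np.random.default_rng(0)
    for _ in range(1000):
        a=p[rng.choice(len(p),3,False)];nn=np.cross(a[1]-a[0],a[2]-a[0]);l=np.linalg.norm(nn)
        if l<1e-9: continue
        nn/=l;nn*=np.sign(nn[2]);i=abs((p-a[0])@nn)<.001
        if nn[2]>.6 and(best is None or i.sum()>best.sum()):best=i
    q=p[best];ce=q.mean(0);nn=np.linalg.svd(q-ce)[2][2];nn*=np.sign(nn[2])
    print(name,len(p),best.sum(),"c",ce.round(4),"n",nn.round(4),"tilt",np.degrees(np.arccos(nn[2])).round(1),"az",np.degrees(np.arctan2(nn[1],nn[0])).round(1))
    h=cv2.minAreaRect(uv[best].astype(np.float32));print(h)
    return ce,nn,q,uv[best]
m=np.zeros((480,640),bool);m[sl]=(hsv[sl][...,1]>110)&(hsv[sl][...,0]>12)&(hsv[sl][...,0]<35)
B=fit(m,"brass")
m2=np.zeros((480,640),bool);m2[sl]=(hsv[sl][...,1]<60)&(hsv[sl][...,2]>130)
J=fit(m2,"jaw")
# extents on face in frame
for D,nm in((B,"brass"),(J,"jaw")):
    nz=B[1];q=D[2]
    # jaw dir by 2d minarea rect on plane
    e1=np.cross([0,0,1],nz);e1/=np.linalg.norm(e1);e2=np.cross(nz,e1)
    P=np.stack([(q-B[0])@e1,(q-B[0])@e2],1)*1000
    r=cv2.minAreaRect(P.astype(np.float32));print(nm,r); 
    bp=cv2.boxPoints(r);d=[bp[1]-bp[0],bp[2]-bp[1]];d=max(d,key=np.linalg.norm);d=d/np.linalg.norm(d)
    if d[1]<0:d=-d
    X=d[0]*e1+d[1]*e2;print("x axis",X.round(3),"offset over brass plane mm",1000*np.median((q-B[0])@nz))
np.savez("fit_"+n,ce=B[0],n=B[1],jc=J[0],jn=J[1])
im=cv2.resize(c["color"][sl],None,fx=6,fy=6,interpolation=cv2.INTER_CUBIC);cv2.imwrite(f"pics/{n}v.png",im)
E
python3 vise.py w1 270 200 380 300
```

```text
brass 1243 940 c [0.5372 0.0517 0.1044] n [-0.204  -0.5682  0.7972] tilt 37.1 az -109.7
((322.0832214355469, 261.8199768066406), (23.570669174194336, 47.29692077636719), 13.495734214782715)
jaw 4708 1413 c [0.538  0.0539 0.1016] n [-0.1992 -0.5655  0.8003] tilt 36.8 az -109.4
((322.259033203125, 260.3507995605469), (59.61396789550781, 55.82407760620117), 13.324530601501465)
brass ((0.1034097671508789, -0.42893409729003906), (21.61764907836914, 45.95396041870117), 0.5343544483184814)
x axis [0.261 0.753 0.604] offset over brass plane mm 0.017306167711775105
jaw ((-0.3738517761230469, -0.4226036071777344), (55.56006622314453, 54.48509216308594), 0.17977412045001984)
x axis [ 0.942 -0.336  0.002] offset over brass plane mm -3.61238989894893
```

View pics/w1v.png

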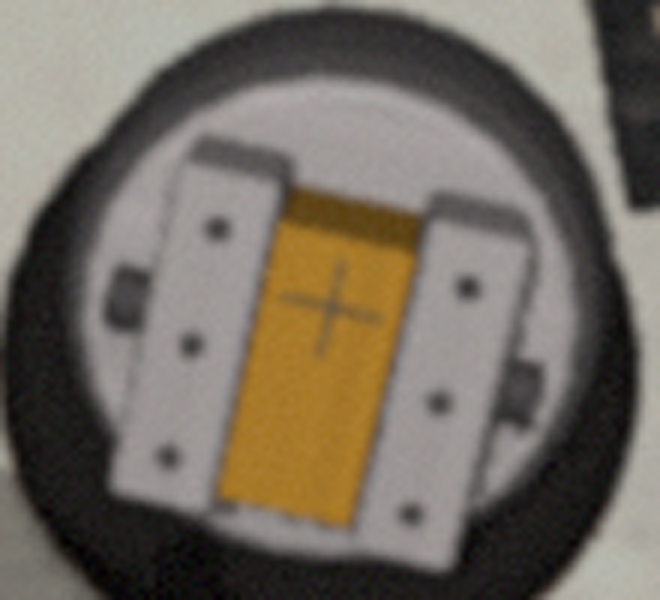

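Run:
```python
from h import *
c=pickle.load(open('w1.pkl','rb'));W=cloud(c,c["pose"]);f=np.load('fit_w1.npz')
print(W[251,325],W[250:253,324:327].reshape(-1,3).mean(0))
ce,n=f["ce"],f["n"];
x=np.array([0.261,.753,.604]);
# cross from ray
H=c["hand_eye"];Rt=R.from_euler('xyz',c["pose"][1]).as_matrix();t=Rt@H[:3,3]+c["pose"][0];d=W[251,325]-t
X=t+d*((ce-t)@n)/(d@n);print("ray",X)
y=np.cross(n,x)
k=np.array([.5372,.0517,.1044]);r=-0.43e-3
# rect centre in e1/e2
e1=np.cross([0,0,1],n);e1/=np.linalg.norm(e1);e2=np.cross(n,e1)
ctr=ce+e1*.0001-e2*.00043;print("rect",ctr+.012*x, "off", (X-ctr)@x,(X-ctr)@y)
for nm in("top","side"):
    cc=pickle.load(open(nm+'0.pkl','rb'));print(nm,project(cc,X),project(cc,ctr+.012*x))
```

```text
[0.5404275  0.05965775 0.11083473] [0.54040718 0.0596005  0.11098955]
ray [0.5404203  0.05963731 0.11089047]
rect [0.54031337 0.06033197 0.11136502] off 0.011217552650965308 -0.0003284931752460522
top [[307.39871259 248.88798748]] [[307.13156936 248.90231663]]
side [[317.54248992 227.35713335]] [[317.40834137 227.04676479]]
```

Run:
```python
from h import *
o,p,r=cur()
print(plan(p,r,[.532,-.268,.31],R.from_euler('xyz',[np.pi,0,-.11]),8))
```

```text
6.1 20.3 -13.9 -0.081 -0.008 0.002; 6.0 21.4 -12.2 -0.081 -0.008 0.002; 5.9 22.3 -10.5 -0.081 -0.008 0.002; 5.9 23.1 -8.7 -0.081 -0.008 0.002; 5.9 23.7 -6.9 -0.081 -0.008 0.002; 5.9 24.2 -5.0 -0.081 -0.008 0.002; 5.9 24.5 -3.1 -0.081 -0.008 0.002; 5.9 24.6 -1.1 -0.081 -0.008 0.002
```

Request:
move_arm:
  rows: "6 20 -14 -0.085 -0.008 0; 6 21 -12 -0.085 -0.008 0; 6 22 -10 -0.085 -0.008 0; 6 24 -9 -0.085 -0.008 0; 6 24 -7 -0.085 -0.008 0; 6 25 -5 -0.085 -0.008 0; 6 25 -3 -0.083 -0.008 0; 6 25 -1 -0.083 -0.008 0; 0 0 0 0 0 0; 0 0 0 0 0 0"

```text
time_s: 3.45
ee_pos: [0.5268, -0.284, 0.3153]
eef_rot: [3.091, -0.001, -0.117]
force: [-0.3, 0.3, -0.8]
grip_width: 0.0941
```

```bash
python3 snap.py w2
```

```text
3.45 [-0.542  0.392  1.368 -0.047  1.359 -0.416] [ 0.5268 -0.284   0.3153] [ 3.0906e+00 -1.4000e-03 -1.1710e-01] [-0.34  0.34 -0.84] 0.09409441116673105
```

View pics/w2.png

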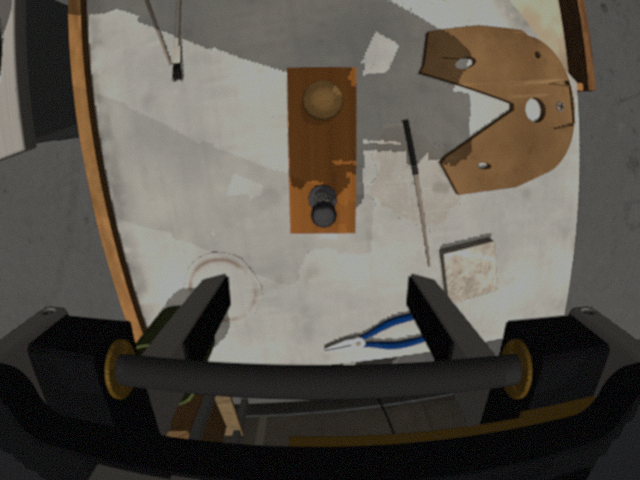

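The cap is at (323,214), the collar at (323,196), and the burnisher at (322,99). Next I'll localise the punch axis and the block.

Run:
```python
from h import *
c=pickle.load(open('w2.pkl','rb'));W=cloud(c,c["pose"])
w=W[55:245,280:365].reshape(-1,3)
b=w[abs(w[:,2]-.066)<.003];r=cv2.minAreaRect((b[:,:2]*1000).astype(np.float32));print(len(b),np.median(b[:,2]),r)
w=W[180:240,300:345].reshape(-1,3)
for lo,hi in((.068,.074),(.074,.09),(.09,.115),(.118,.133),(.133,.14)):
    q=w[(w[:,2]>lo)&(w[:,2]<hi)]
    if len(q)>5:print(lo,len(q),cv2.minEnclosingCircle((q[:,:2]*1000).astype(np.float32)),q.mean(0).round(4),q.min(0).round(4),q.max(0).round(4))
w=W[70:130,295:350].reshape(-1,3);q=w[(w[:,2]>.1)];print(cv2.minEnclosingCircle((q[:,:2]*1000).astype(np.float32)),q[:,2].max())
cv2.imwrite("pics/w2z.png",cv2.resize(c["color"][150:250,270:370],None,fx=6,fy=6,interpolation=cv2.INTER_CUBIC))
```

```text
9060 0.06600734062626212 ((536.1888427734375, -229.27964782714844), (150.7212677001953, 60.68634033203125), 83.993408203125)
0.068 267 ((527.0582275390625, -277.94854736328125), 25.852725982666016) [ 0.5318 -0.2665  0.0707] [ 0.5137 -0.3025  0.0681] [ 0.5481 -0.253   0.0728]
0.074 63 ((532.0455932617188, -268.91748046875), 8.224113464355469) [ 0.5319 -0.2643  0.0832] [ 0.5239 -0.2699  0.0744] [ 0.5402 -0.2621  0.09  ]
0.09 108 ((532.0657958984375, -267.6986083984375), 7.90826416015625) [ 0.5322 -0.2642  0.1034] [ 0.5242 -0.2683  0.0901] [ 0.5399 -0.2624  0.1146]
0.118 167 ((531.9302978515625, -270.5889892578125), 9.912347793579102) [ 0.5316 -0.2664  0.1297] [ 0.5225 -0.2802  0.1214] [ 0.5411 -0.2613  0.1329]
0.133 385 ((532.005615234375, -270.52691650390625), 8.569732666015625) [ 0.5318 -0.2703  0.1353] [ 0.5234 -0.2787  0.1331] [ 0.5402 -0.2626  0.1376]
((540.8997192382812, -187.5064239501953), 15.474187850952148) 0.1323725338815787
```

View pics/w2z.png

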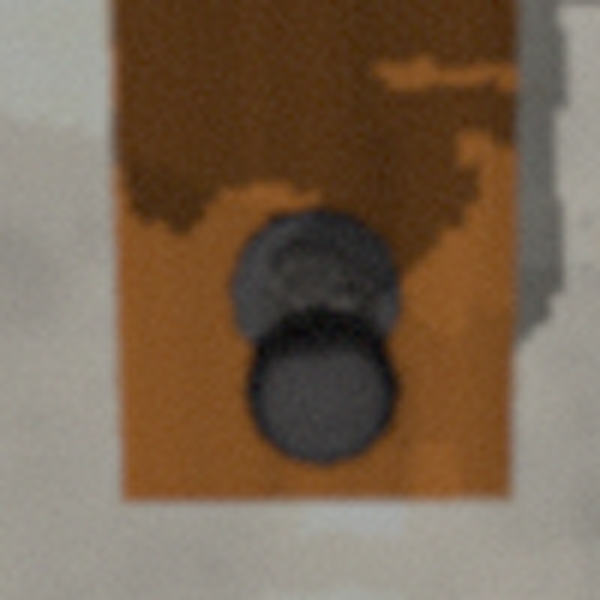

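Run:
```python
from h import *
o,p,r=cur();r1=R.from_euler('xyz',[np.pi,0,-.105])
print(plan(p,r,[.532,-.2707,.26],r1,3))
print(plan([.532,-.2707,.26],r1,[.532,-.2707,.171],r1,3))
```

```text
1.2 -5.5 18.2 0.017 -0.000 -0.004; 1.2 -5.2 18.3 0.017 -0.000 -0.004; 1.2 -4.9 18.4 0.017 -0.000 -0.004
-0.0 -0.0 29.7 0.000 0.000 0.000; -0.0 -0.0 29.7 0.000 0.000 0.000; -0.0 -0.0 29.7 0.000 0.000 0.000
```

Request:
move_arm:
  rows: "1 -6 18 0.017 0 -0.004; 1 -5 18 0.017 0 -0.004; 1 -5 18 0.017 0 -0.004; 0 0 0 0 0 0; 0 0 0 0 0 0"

```text
time_s: 4.12
ee_pos: [0.5314, -0.2678, 0.2558]
eef_rot: [-3.135, 0.001, -0.103]
force: [-0.5, 0.0, -0.4]
grip_width: 0.0937
```

Run:
```python
from h import *
o,p,r=cur();r1=R.from_euler('xyz',[np.pi,0,-.105])
print(o["force"]);print(plan(p,r,[.532,-.2707,.171],r1,4))
```

```text
[-0.48665836  0.02862287 -0.4295977 ]
0.2 0.8 21.2 -0.002 0.000 0.000; 0.2 0.8 21.2 -0.002 0.000 0.000; 0.2 0.8 21.2 -0.002 0.000 0.000; 0.2 0.7 21.2 -0.002 0.000 0.000
```

Request:
move_arm:
  rows: "0 1 25 -0.002 0 0; 0 1 25 -0.002 0 0; 0 1 20 -0.002 0 0; 0 0 9 0 0 0; 0 0 3 0 0 0; 0 0 0 0 0 0; 0 0 0 0 0 0"

```text
time_s: 5.0
ee_pos: [0.5328, -0.2718, 0.1765]
eef_rot: [3.138, -0.007, -0.104]
force: [0.2, 0.1, 0.1]
grip_width: 0.094
```

```bash
python3 snap.py w3
```

```text
5.0 [-0.533  0.529  1.507 -0.     1.097 -0.429] [ 0.5328 -0.2718  0.1765] [ 3.1379 -0.007  -0.1037] [0.18 0.08 0.06] 0.0940136937307852
```

View pics/w3.png

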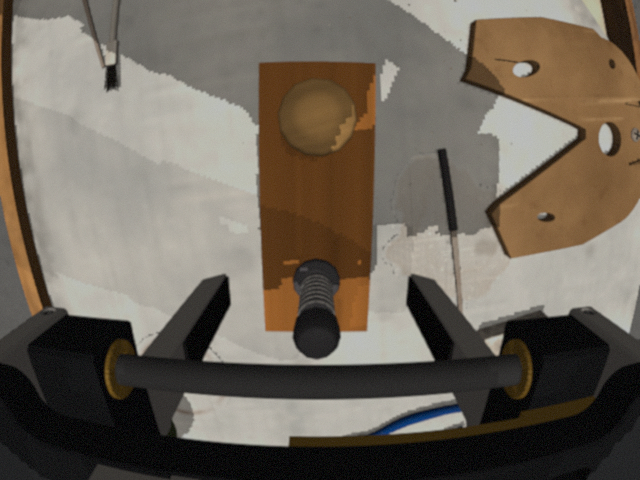

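The punch is centred between the fingers, with the cap at (317,332). I'll lower a little and grip.

Request:
move_arm:
  rows: "0 -1 4 0.003 -0.007 0; 0 0 0 0 0 0"

```text
time_s: 5.3
ee_pos: [0.533, -0.2707, 0.1728]
eef_rot: [3.141, -0.0, -0.104]
force: [0.2, 0.6, 0.4]
grip_width: 0.0938
```

Request:
move_arm:
  rows: "0 0 0 0 0 0; 0 0 0 0 0 0; 0 0 0 0 0 0; 0 0 0 0 0 0; 0 0 0 0 0 0; 0 0 0 0 0 0"
  grip: -1
  newtons: 50

```text
time_s: 6.05
ee_pos: [0.533, -0.2707, 0.1729]
eef_rot: [3.141, -0.0, -0.104]
force: [0.6, -0.4, 0.0]
grip_width: 0.0374
```

```bash
python3 snap.py w4
```

```text
6.05 [-5.310e-01  5.360e-01  1.507e+00 -1.000e-03  1.099e+00 -4.270e-01] [ 0.533  -0.2707  0.1729] [ 3.1408e+00 -3.0000e-04 -1.0360e-01] [ 0.56 -0.37  0.04] 0.03741525711447863
```

View pics/w4.png

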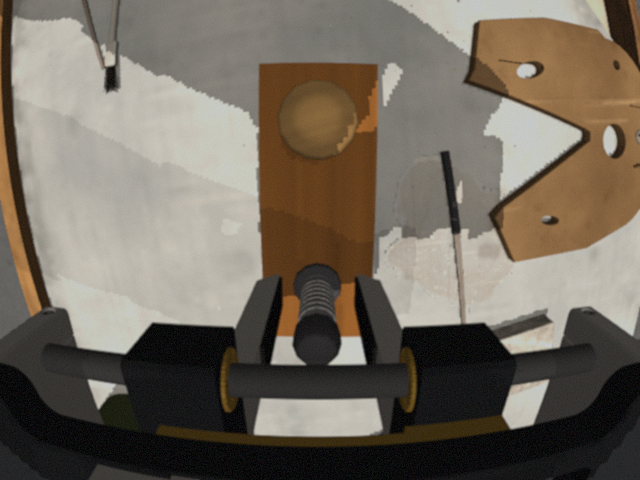

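Still closing.

Request:
move_arm:
  rows: "0 0 0 0 0 0; 0 0 0 0 0 0; 0 0 0 0 0 0; 0 0 0 0 0 0"

```text
time_s: 6.6
ee_pos: [0.533, -0.2708, 0.1729]
eef_rot: [3.141, -0.0, -0.104]
force: [-0.3, 0.2, -0.1]
grip_width: 0.0176
```

```bash
python3 snap.py w5
```

```text
6.6 [-5.310e-01  5.360e-01  1.507e+00 -1.000e-03  1.099e+00 -4.270e-01] [ 0.533  -0.2708  0.1729] [ 3.1408e+00 -1.0000e-04 -1.0360e-01] [-0.32  0.22 -0.1 ] 0.01756897514708591
```

View pics/w5.png

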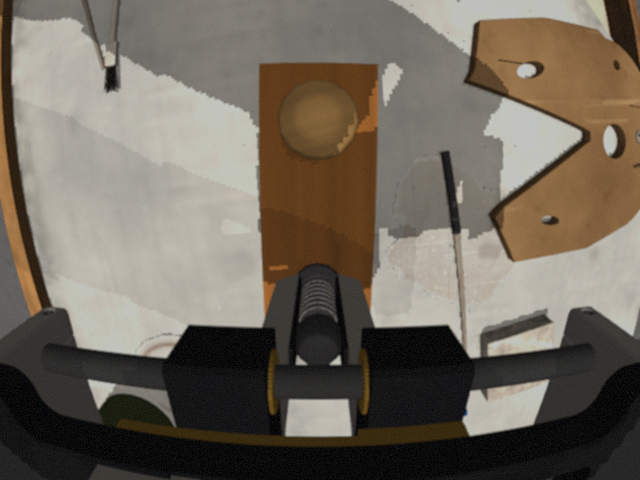

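Request:
move_arm:
  rows: "0 0 0 0 0 0; 0 0 0 0 0 0; 0 0 -10 0 0 0; 0 0 -30 0 0 0; 0 0 -30 0 0 0; 0 0 -25 0 0 0; 0 0 0 0 0 0"

```text
time_s: 7.52
ee_pos: [0.5328, -0.2705, 0.2722]
eef_rot: [3.141, 0.0, -0.104]
force: [0.3, 0.3, -2.1]
grip_width: 0.0178
```

```bash
python3 snap.py w6
```

```text
7.525 [-5.310e-01  4.300e-01  1.416e+00 -1.000e-03  1.295e+00 -4.270e-01] [ 0.5328 -0.2705  0.2722] [ 3.1411e+00  2.0000e-04 -1.0360e-01] [ 0.33  0.29 -2.06] 0.01777405135434091
```

View pics/w6.png

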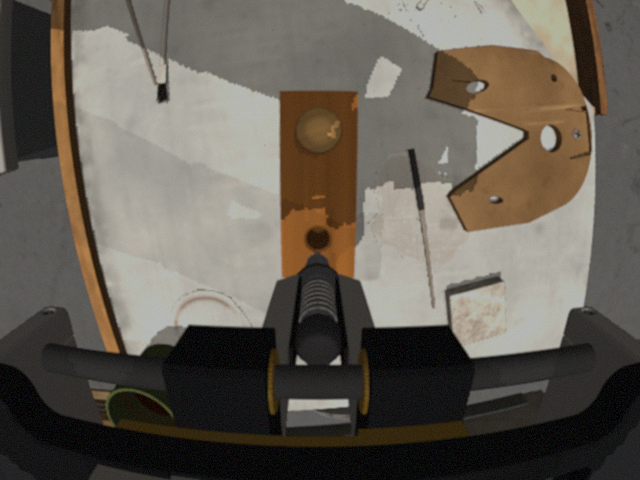

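Run:
```python
from station import camera
from h import *
o,p,r=cur();c=camera("side");pickle.dump((c,p,o["eef_rot"]),open("s6.pkl","wb"))
tip=p+r.apply([0,0,.1649]);top=p+r.apply([0,0,.1649-.128]);col=p+r.apply([0,0,.1649-.058])
uv=project(c,np.array([tip,col,top]));print(uv)
u,v=uv[0].astype(int);im=c["color"].copy()
b=(u-40,v-90,u+60,v+30)
im=cv2.resize(im[b[1]:b[3],b[0]:b[2]],None,fx=5,fy=5,interpolation=cv2.INTER_NEAREST)
for q in uv:cv2.circle(im,tuple(int(a) for a in (q-[b[0],b[1]])*5),4,(0,0,255),1)
cv2.imwrite("pics/s6.png",im)
```

```text
[[365.13038972 294.69256825]
 [366.12775291 261.80312205]
 [367.38952027 220.19457874]]
```

View pics/s6.png

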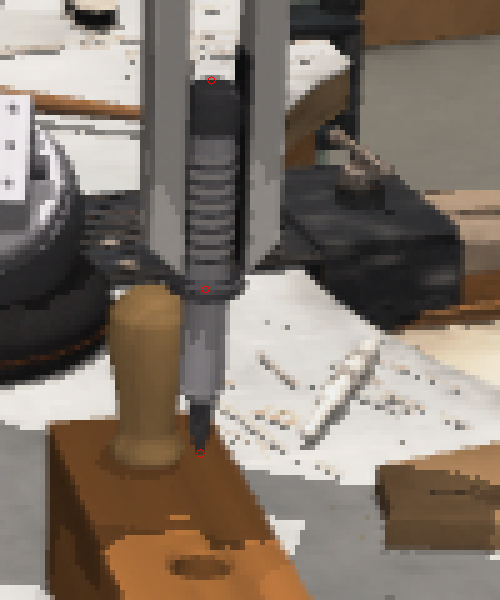

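```bash
cat > goal.py <<'E'
from h import *
n=np.array([-.202,-.567,.799]);n/=np.linalg.norm(n)
C=np.array([.5404,.060,.111]);r1=rot_from(-n,[1,-.1,0]);L=.1649
E
python3 - <<'E'
from goal import *
o,p,r=cur()
a=p+[0,-.0,.06];T=C+n*(L+.035);print(T)
print(plan(p,r,a,r,2));m=(a+T)/2+[0,0,.02];print(plan(a,r,T,r1,10))
for i in range(11):
    rr=r*R.from_rotvec((r.inv()*r1).as_rotvec()*i/10);print((a+(T-a)*i/10+rr.apply([0,0,L])).round(3))
E
```

```text
[ 0.5000342  -0.05330399  0.27066471]
-0.1 -0.0 -30.0 0.000 0.000 0.000; -0.1 -0.0 -30.0 0.000 0.000 0.000
-5.4 -21.2 5.9 0.063 0.014 0.004; -5.6 -20.8 7.2 0.063 0.014 0.004; -5.8 -20.3 8.4 0.063 0.014 0.004; -6.0 -19.7 9.6 0.063 0.014 0.004; -6.2 -19.0 10.7 0.063 0.014 0.004; -6.5 -18.3 11.8 0.063 0.014 0.004; -6.7 -17.5 12.8 0.063 0.014 0.004; -7.0 -16.6 13.8 0.063 0.014 0.004; -7.2 -15.7 14.7 0.063 0.014 0.004; -7.5 -14.7 15.6 0.063 0.014 0.004
[ 0.532 -0.27   0.165]
[ 0.532 -0.238  0.159]
[ 0.532 -0.206  0.154]
[ 0.532 -0.175  0.15 ]
[ 0.533 -0.143  0.147]
[ 0.533 -0.112  0.144]
[ 0.533 -0.081  0.142]
[ 0.533 -0.05   0.14 ]
[ 0.533 -0.02   0.139]
[0.533 0.01  0.139]
[0.533 0.04  0.139]
```

Request:
move_arm:
  rows: "0 0 -35 0 0 0; 0 0 -32 0 0 0; -5 -21 6 0.063 0.014 0.004; -6 -21 7 0.063 0.014 0.004; -6 -20 8 0.063 0.014 0.004; -6 -20 10 0.063 0.014 0.004; -6 -19 11 0.063 0.014 0.004; -6 -18 12 0.063 0.014 0.004; -7 -17 13 0.063 0.014 0.004; -7 -17 14 0.063 0.014 0.004; -7 -16 15 0.06 0.014 0.004; -7 -13 16 0.055 0.014 0.004; 0 0 0 0 0 0; 0 0 0 0 0 0; 0 0 0 0 0 0"

```text
time_s: 9.5
ee_pos: [0.4968, -0.0472, 0.2598]
eef_rot: [-2.494, -0.087, -0.193]
force: [0.2, -0.4, -2.7]
grip_width: 0.0175
```

```bash
python3 snap.py w7
python3 - <<'E'
from goal import *
o,p,r=cur();c=pickle.load(open('w7.pkl','rb'))
print("tip-C in n,",((p+r.apply([0,0,L])-C)*1000).round(1),"along n",(p+r.apply([0,0,L])-C)@n*1000,"ang",np.degrees(np.arccos(-r.apply([0,0,1])@n)))
print(project(c,np.array([C,p+r.apply([0,0,L])]),c["pose"]))
T=C+n*(L+.012);print(plan(p,r,T,r1,4)); print(o["force"],r.inv().apply(o["force"]))
E
```

```text
9.5 [-0.383  0.246  1.784  0.691  1.255 -0.49 ] [ 0.4968 -0.0472  0.2598] [-2.4938 -0.087  -0.1927] [ 0.2  -0.36 -2.72] 0.0174791593543757
tip-C in n, [-13.3 -11.8  17.9] along n 23.63826948540375 ang 1.2793758528437036
[[331.35404603 243.83823705]
 [319.26159939 252.68250074]]
1.4 -0.4 2.9 -0.003 0.005 -0.006; 1.4 -0.4 2.9 -0.003 0.005 -0.006; 1.4 -0.4 2.9 -0.003 0.005 -0.006; 1.4 -0.4 2.9 -0.003 0.005 -0.006
[-0.07623647 -1.02928387 -2.12212499] [-0.06289126  2.09949153  1.07556113]
```

View pics/w7.png

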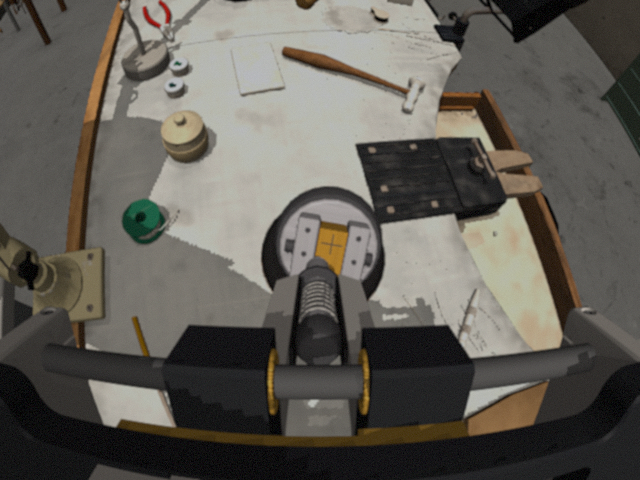

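```bash
python3 vise.py w7 255 185 385 275
python3 - <<'E'
from goal import *
c=pickle.load(open('w7.pkl','rb'));W=cloud(c,c["pose"]);
for u,v in((332,243),(333,243),(333,244)):print(W[v,u].round(4))
E
```

```text
brass 1185 855 c [0.5402 0.0576 0.1093] n [-0.1997 -0.5647  0.8008] tilt 36.8 az -109.5
((329.7884521484375, 250.0576934814453), (28.63295555114746, 42.55720138549805), 11.309932708740234)
jaw 5834 1752 c [ 0.5222  0.1523 -0.0006] n [-0.0039  0.0052  1.    ] tilt 0.4 az 126.9
((319.5, 229.49996948242188), (128.99996948242188, 88.99998474121094), 0.0)
brass ((-0.8517436981201172, -2.5200328826904297), (33.46857833862305, 21.898754119873047), 89.24751281738281)
x axis [0.279 0.751 0.599] offset over brass plane mm 0.040966130331094204
jaw ((-9.832832336425781, -13.682170867919922), (148.09378051757812, 88.5954818725586), 9.123998641967773)
x axis [ 0.973 -0.209  0.095] offset over brass plane mm -141.7400238714356
[0.5407 0.06   0.1126]
[0.5417 0.0604 0.1113]
[0.5416 0.0597 0.1109]
```

View pics/w7v.png

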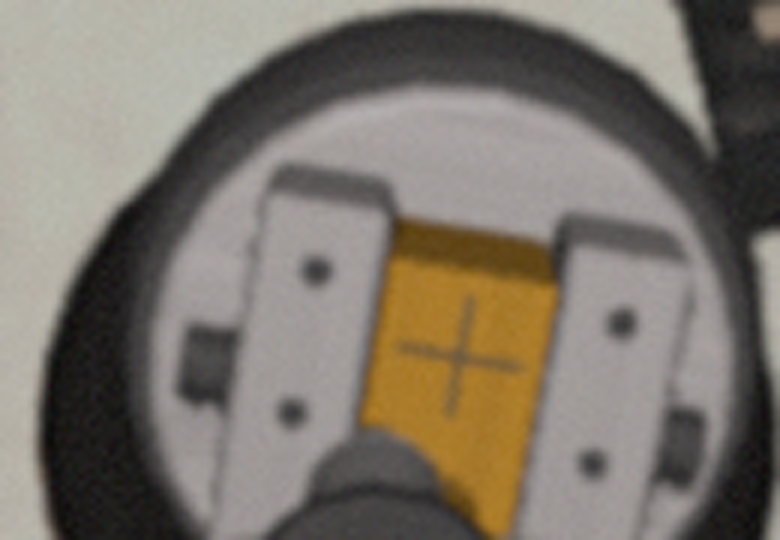

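Request:
move_arm:
  rows: "2 -1 3 -0.004 0.006 -0.006; 2 -1 3 -0.004 0.006 -0.006; 1 0 3 -0.002 0.005 -0.006; 1 0 3 -0.002 0.004 -0.006; 0 0 0 0 0 0; 0 0 0 0 0 0"

```text
time_s: 10.3
ee_pos: [0.506, -0.0398, 0.2517]
eef_rot: [-2.508, -0.121, -0.186]
force: [0.3, -0.0, -1.8]
grip_width: 0.0176
```

```bash
cat > st.py <<'E'
from goal import *
import sys
o,p,r=cur();tip=p+r.apply([0,0,L]);d=tip-C
x=np.array([.27,.752,.601]);x-=n*(x@n);x/=np.linalg.norm(x);y=np.cross(n,x)
print("t",o["time_s"],"tip x,y,z mm",(np.array([d@x,d@y,d@n])*1000).round(2),"ang deg",np.degrees(np.arccos(-r.apply([0,0,1])@n)).round(2),"tool force",r.inv().apply(o["force"]).round(2),"F.n",(o["force"]@n).round(2),"M",r.inv().apply(o["moment"]).round(2),"gw",o["grip_width"])
print("to standoff",sys.argv[1],plan(p,r,C+n*(L+float(sys.argv[1])/1000),r1,1))
E
python3 st.py 8;python3 snap.py w8;  python3 - <<'E'
from station import camera
from goal import *
o,p,r=cur();tip=p+r.apply([0,0,L]);
for nm in("side","top"):
    c=camera(nm);uv=project(c,np.array([tip,C]));print(uv)
    im=c["color"];u,v=uv[1].astype(int);b=(u-40,v-45,u+40,v+35)
    cv2.imwrite(f"pics/{nm}8.png",cv2.resize(im[b[1]:b[3],b[0]:b[2]],None,fx=7,fy=7,interpolation=cv2.INTER_NEAREST));print((uv-[b[0],b[1]])*7+3)
E
```

```text
t 10.3 tip x,y,z mm [-0.07 -1.74 11.01] ang deg 0.26 tool force [0.09 1.05 1.52] F.n -1.51 M [-0.48 -0.05  0.01] gw 0.017614186909257562
to standoff 8 -1.1 0.1 3.0 0.003 -0.003 0.002
10.3 [-0.359  0.261  1.784  0.698  1.203 -0.509] [ 0.506  -0.0398  0.2517] [-2.5082 -0.1211 -0.1857] [ 0.31 -0.   -1.82] 0.017614186909257562
[[318.03700111 224.38795167]
 [317.48877939 227.2551683 ]]
[[290.25900776 299.7156617 ]
 [286.42145575 319.78617809]]
[[309.73277786 248.45111121]
 [307.26098134 248.8917712 ]]
[[302.12944502 321.15777845]
 [284.82686938 324.2423984 ]]
```

View pics/side8.png

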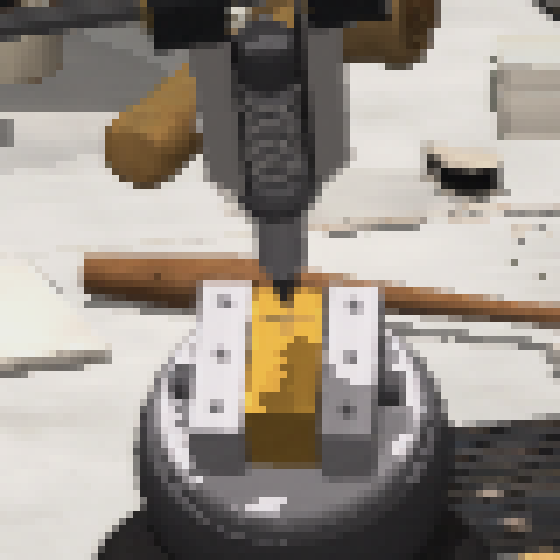

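View pics/top8.png

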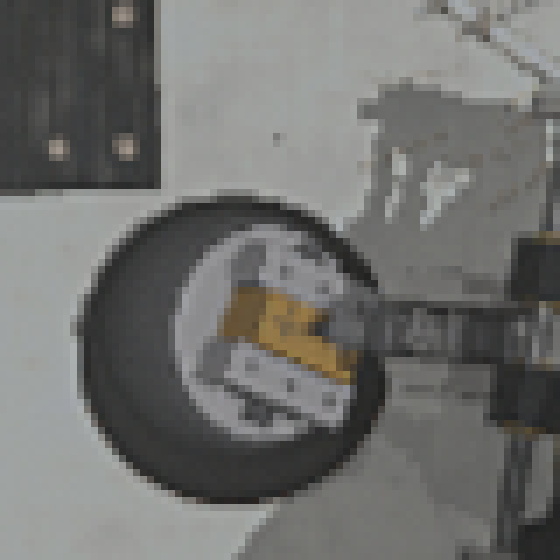

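Run:
```python
from station import camera
from goal import *
o,p,r=cur();tip=p+r.apply([0,0,L]);c=camera("side");pickle.dump(c,open("s8.pkl","wb"))
b=(298,208,338,248);f=15
im=cv2.resize(c["color"][b[1]:b[3],b[0]:b[2]],None,fx=f,fy=f,interpolation=cv2.INTER_CUBIC)
sh=p+r.apply([0,0,L-.02]);co=p+r.apply([0,0,L-.058])
for q,col in zip(project(c,np.array([tip,C,sh,co])),((0,0,255),(255,0,0),(0,255,0),(0,255,0))):
    z=((q-[b[0],b[1]]+.5)*f-.5).astype(int);cv2.circle(im,tuple(int(a) for a in z),4,col,1)
cv2.imwrite("pics/s8z.png",im)
```

```text
(no output)
```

View pics/s8z.png

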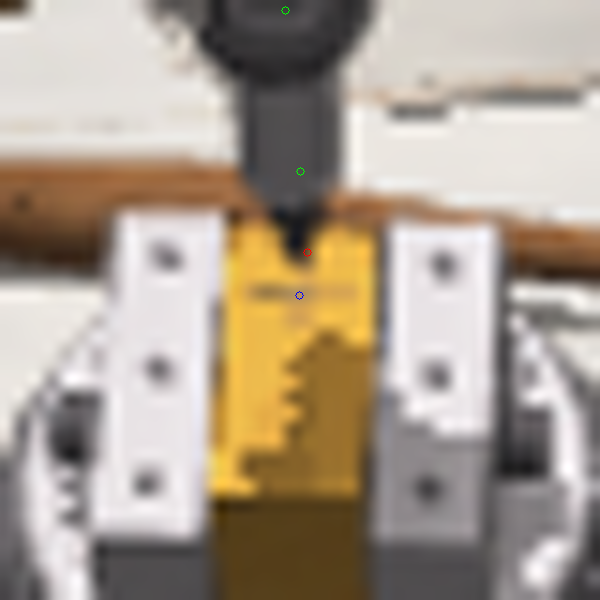

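View pics/w8.png

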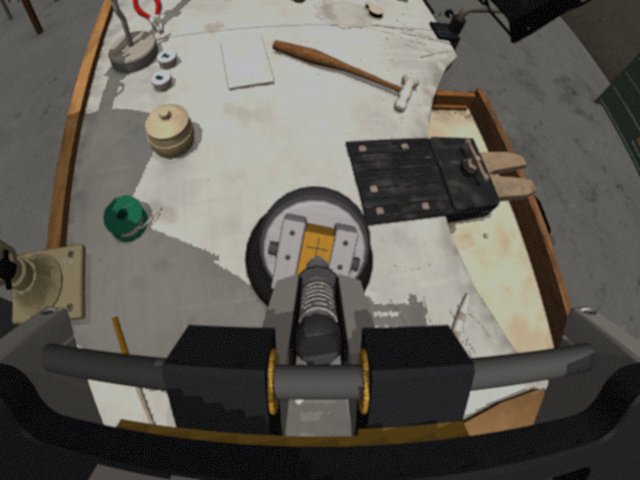

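Run:
```python
from goal import *
c=pickle.load(open('w8.pkl','rb'));p=np.array(c["pose"][0]);r=R.from_euler('xyz',c["pose"][1])
b=(278,220,358,280);f=10
im=cv2.resize(c["color"][b[1]:b[3],b[0]:b[2]],None,fx=f,fy=f,interpolation=cv2.INTER_CUBIC)
P=np.array([C]+[p+r.apply([0,0,L-d]) for d in (0,.02,.058,.128)]);uv=project(c,P,c["pose"]);print(uv)
for q in uv:
    z=((q-[b[0],b[1]]+.5)*f-.5).astype(int);cv2.circle(im,tuple(int(a) for a in z),4,(0,0,255),1)
cv2.imwrite("pics/w8z.png",im)
```

```text
[[316.73799272 247.78506235]
 [319.18233851 252.76002852]
 [319.27957475 261.7197971 ]
 [319.51258243 283.34292025]
 [320.23078203 351.42561442]]
```

View pics/w8z.png

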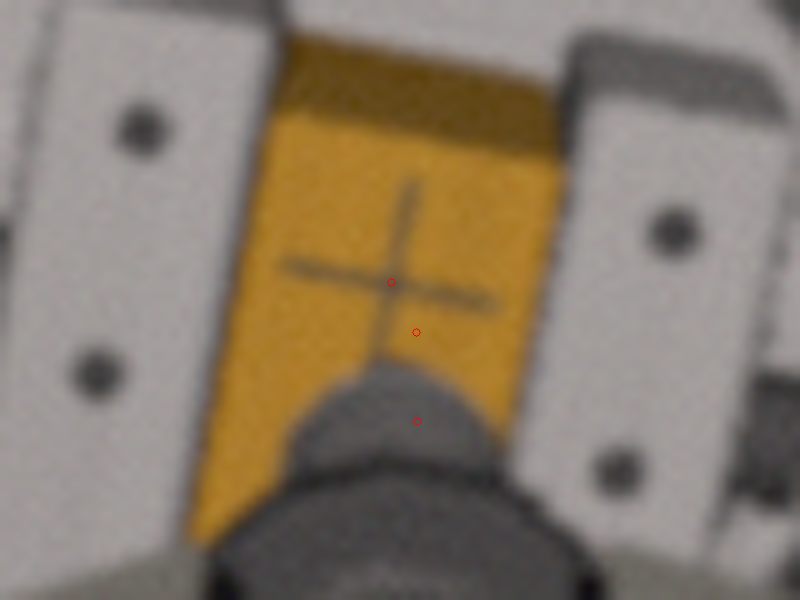

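Run:
```python
from goal import *
for k,b in(("w6",(278,220,358,280)),("w5",(278,250,358,380)),("w7",(278,220,358,280)),("w8",(278,250,358,370)),("w6b",(278,250,358,370))):
    n_=k;k=k[:2]
    c=pickle.load(open(k+'.pkl','rb'));p=np.array(c["pose"][0]);r=R.from_euler('xyz',c["pose"][1])
    f=10 if n_ in("w6","w7") else 5
    im=cv2.resize(c["color"][b[1]:b[3],b[0]:b[2]],None,fx=f,fy=f,interpolation=cv2.INTER_CUBIC)
    P=np.array([p+r.apply([0,0,L-d]) for d in (0,.02,.053,.128)]);uv=project(c,P,c["pose"])
    for q,rad in zip(uv,(.001,.0075,.013,.0095)):
        z=((q-[b[0],b[1]]+.5)*f-.5).astype(int);cv2.circle(im,tuple(int(a) for a in z),4,(0,0,255),-1)
    # circles
    for d,rad in((.0,.001),(.02,.0075),(.053,.013),(.128,.0095)):
        a=np.linspace(0,2*np.pi,60);Q=p+r.apply(np.stack([rad*np.cos(a),rad*np.sin(a),0*a+L-d],1));q=project(c,Q,c["pose"])
        z=((q-[b[0],b[1]]+.5)*f-.5).astype(np.int32);cv2.polylines(im,[z],True,(0,255,0),1)
    cv2.imwrite(f"pics/{n_}o.png",im)
a=cv2.imread("pics/w6bo.png");b=cv2.imread("pics/w8o.png");cv2.imwrite("pics/cmp.png",np.hstack([a,b]))
a=cv2.imread("pics/w6o.png")
```

```text
(no output)
```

View pics/cmp.png

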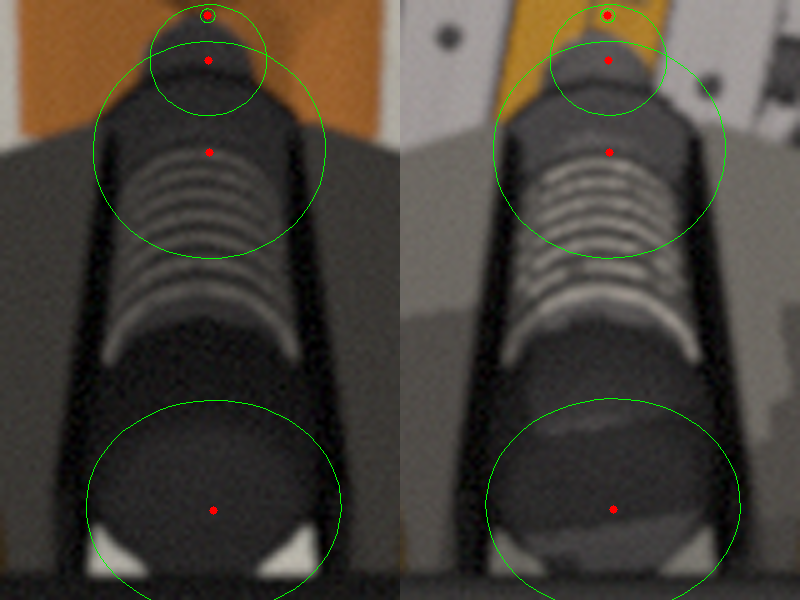

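View pics/w6o.png

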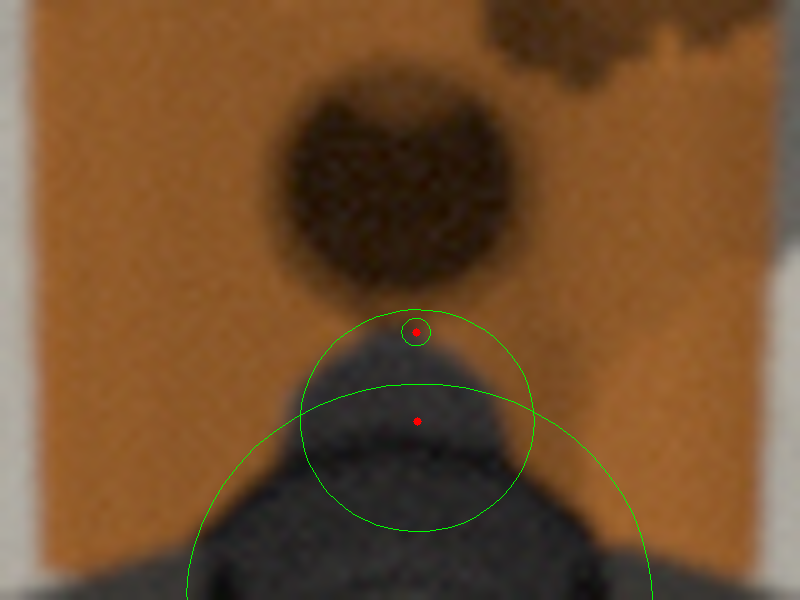

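Run:
```python
from goal import *
for k in("w5","w6","w8"):
    c=pickle.load(open(k+'.pkl','rb'));W=cloud(c,c["pose"]);p=np.array(c["pose"][0]);r=R.from_euler('xyz',c["pose"][1])
    T=r.inv().apply((W-p).reshape(-1,3)).reshape(480,640,3)*1000
    for v in range(252,350,6):
        row=T[v,285:352];i=np.abs(row[:,0])<16
        q=row[i&(row[:,2]<160)&(row[:,2]>20)]
        if len(q):print(k,v,"x",q[:,0].min().round(1),q[:,0].max().round(1),"at318",T[v,318].round(1))
```

```text
w5 252 x -15.6 15.6 at318 [ -0.8 -18.1 106.1]
w5 258 x -15.8 15.7 at318 [ -0.8 -14.6 106.8]
w5 264 x -15.9 15.7 at318 [ -0.8 -12.6 102.5]
w5 270 x -15.9 15.9 at318 [ -0.8  -9.6 101.7]
w5 276 x -15.9 16.0 at318 [-0.8 -8.  97.1]
w5 282 x -15.9 15.2 at318 [-0.8 -8.2 87.9]
w5 288 x -15.6 14.5 at318 [-0.8 -8.1 80.5]
w5 294 x -15.6 13.9 at318 [-0.9 -7.9 73.7]
w5 300 x -15.0 13.3 at318 [-0.9 -7.9 67. ]
w5 306 x -14.6 12.8 at318 [-0.9 -7.9 60.7]
w5 312 x -14.1 12.3 at318 [-0.9 -7.5 55.6]
w5 318 x -13.6 11.9 at318 [-0.9 -9.3 46.6]
w5 324 x -13.2 11.6 at318 [-0.9 -9.2 41.8]
w5 330 x -12.8 11.0 at318 [-0.9 -7.9 39.6]
w5 336 x -12.5 10.9 at318 [-0.9 -6.9 36.8]
w5 342 x -12.3 10.4 at318 [-0.9 -3.5 38.2]
w5 348 x -11.8 10.2 at318 [-0.9 -1.9 36.5]
w6 252 x -3.5 0.5 at318 [ -0.8  -3.5 155. ]
w6 258 x -7.1 4.2 at318 [ -0.8  -6.7 131.6]
w6 264 x -8.8 5.3 at318 [ -0.8 -12.5 103.1]
w6 270 x -10.5 7.7 at318 [ -0.8  -9.8 101.1]
w6 276 x -16.0 14.4 at318 [-0.8 -8.  97.1]
w6 282 x -15.9 15.2 at318 [-0.8 -7.4 90. ]
w6 288 x -15.7 14.4 at318 [-0.8 -8.4 79.6]
w6 294 x -15.5 14.0 at318 [-0.9 -8.1 73.2]
w6 300 x
[... 372 characters left out ...]
 36.9]
w8 258 x -5.2 2.3 at318 [ -0.8  -5.  137. ]
w8 264 x -8.2 4.7 at318 [ -0.8  -5.5 123.9]
w8 270 x -8.8 6.1 at318 [ -0.8  -9.8 101.2]
w8 276 x -16.0 14.3 at318 [ -0.8  -6.7 100.4]
w8 282 x -15.9 15.2 at318 [-0.8 -7.1 90.8]
w8 288 x -15.7 14.4 at318 [-0.8 -7.2 82.5]
w8 294 x -15.5 14.0 at318 [-0.8 -7.  75.5]
w8 300 x -15.1 13.4 at318 [-0.8 -7.5 67.7]
w8 306 x -14.5 12.8 at318 [-0.8 -7.4 61.6]
w8 312 x -14.1 12.4 at318 [-0.8 -7.4 55.7]
w8 318 x -13.7 11.9 at318 [-0.8 -9.9 45.4]
w8 324 x -13.2 11.5 at318 [-0.8 -9.5 41.1]
w8 330 x -13.0 11.1 at318 [-0.8 -7.4 40.2]
w8 336 x -12.4 10.8 at318 [-0.8 -6.1 38. ]
w8 342 x -12.2 10.5 at318 [-0.8 -4.4 36.5]
w8 348 x -11.8 10.1 at318 [-0.8 -2.3 35.7]
```

```bash
python3 - <<'E'
from goal import *
c=pickle.load(open("s8.pkl","rb"))
x=np.array([.27,.752,.601]);x-=n*(x@n);x/=np.linalg.norm(x);y=np.cross(n,x)
uv=project(c,np.array([C,C+.011*n,C+.011*n+.001*x,C+.011*n+.001*y,C+.012*n]));z=(uv-[298,208]+.5)*15-.5
print(z[:2],z[2]-z[1],z[3]-z[1],z[4]-z[1])
print("tool x,y in mark",r1.apply([1,0,0])@x,r1.apply([1,0,0])@y,r1.apply([0,1,0])@x,r1.apply([0,1,0])@y)
E
python3 - <<'E'
import cv2
im=cv2.imread('pics/s8z.png')[180:330,220:400];cv2.imwrite('pics/s8zz.png',cv2.resize(im,None,fx=4,fy=4))
E
```

```text
[[299.3316909  295.82752448]
 [295.40729678 252.1127801 ]] [ 0.45775401 -5.88728783] [-7.09492991 -0.17786007] [-0.35959279 -4.00558824]
tool x,y in mark 0.19582284364702562 -0.9806392883756967 -0.9806392883756967 -0.1958228436470256
```

View pics/s8zz.png

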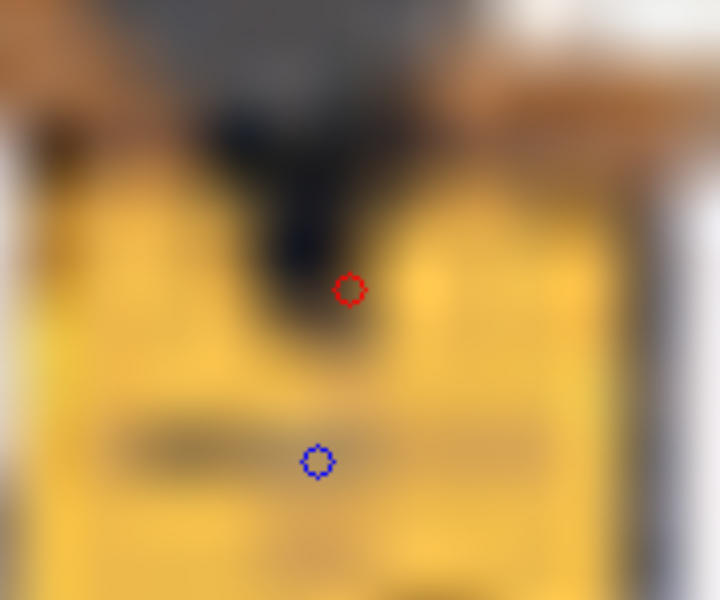

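The tip sits slightly downhill of where the model puts it: the punch has swung about 1.5° in the pads, giving roughly -2 mm in x. I'll correct that with a small turn and then approach.

Request:
move_arm:
  rows: "-0.4 0 2 0.012 0 0; 0 0 2 0 0 0; 0 0 1 0 0 0; 0 0 0 0 0 0"

```text
time_s: 11.0
ee_pos: [0.5066, -0.0368, 0.2474]
eef_rot: [-2.495, -0.121, -0.186]
force: [-0.3, 0.9, -2.1]
grip_width: 0.0173
```

```bash
cat > look.py <<'E'
import sys
from station import camera
from goal import *
o,p,r=cur();c=camera("side");b=(303,213,333,243);f=24
im=cv2.resize(c["color"][b[1]:b[3],b[0]:b[2]],None,fx=f,fy=f,interpolation=cv2.INTER_CUBIC)[:600]
for q,col in zip(project(c,np.array([p+r.apply([0,0,L]),C])),((0,0,255),(255,0,0))):
    z=((q-[b[0],b[1]]+.5)*f-.5).astype(int);cv2.circle(im,tuple(int(a) for a in z),5,col,1)
cv2.imwrite(f"pics/{sys.argv[1]}.png",im)
E
python3 st.py 5; python3 snap.py w9; python3 look.py s9
python3 - <<'E'
from goal import *
c=pickle.load(open('w9.pkl','rb'));cv2.imwrite('pics/w9z.png',cv2.resize(c["color"][220:280,278:358],None,fx=10,fy=10,interpolation=cv2.INTER_CUBIC))
print(project(c,C,c["pose"]))
E
```

```text
t 11.0 tip x,y,z mm [ 1.86 -0.89  5.71] ang deg 0.6 tool force [-0.73  0.6   2.15] F.n -2.16 M [-0.47 -0.05 -0.02] gw 0.01731632392405204
to standoff 5 -0.7 0.0 0.7 -0.010 -0.003 0.002
11.0 [-0.357  0.268  1.789  0.714  1.198 -0.52 ] [ 0.5066 -0.0368  0.2474] [-2.4952 -0.121  -0.186 ] [-0.32  0.89 -2.15] 0.01731632392405204
[[317.37795539 252.74700634]]
```

View pics/s9.png

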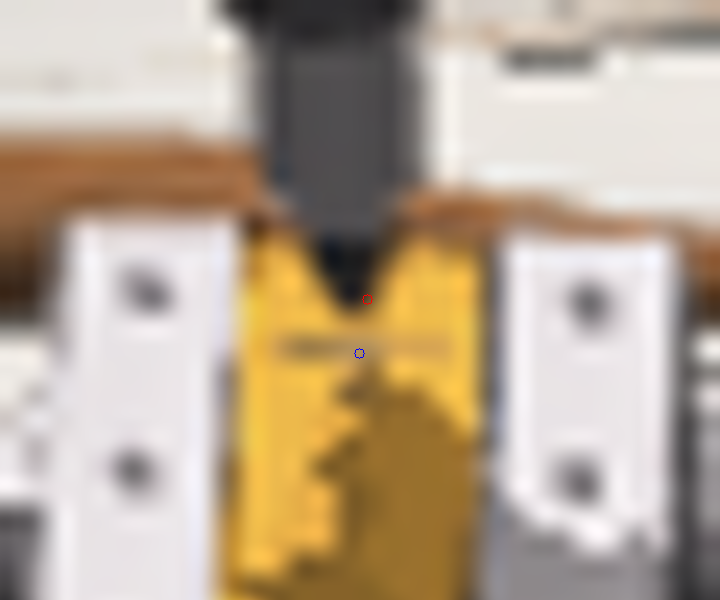

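View pics/w9z.png

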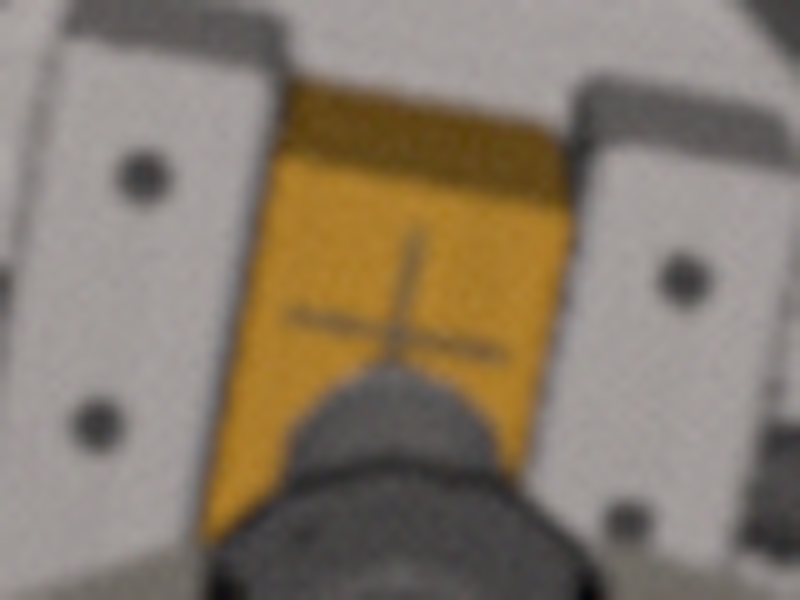

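Tip lined up with the cross within about 1 mm. Feeling for the face now.

Request:
move_arm:
  rows: "0 0 1.5 0 0 0; 0 0 1 0 0 0; 0 0 1 0 0 0"

```text
time_s: 11.48
ee_pos: [0.5074, -0.0347, 0.2446]
eef_rot: [-2.495, -0.121, -0.186]
force: [0.4, 1.2, -2.1]
grip_width: 0.0175
```

```bash
python3 st.py 0
```

```text
t 11.475 tip x,y,z mm [ 1.98 -1.05  2.18] ang deg 0.6 tool force [-0.14  0.27  2.44] F.n -2.45 M [-0.53 -0.04 -0.03] gw 0.017503930077869604
to standoff 0 -0.8 0.1 2.2 -0.010 -0.004 0.002
```

Request:
move_arm:
  rows: "0 0 0.8 0 0 0; 0 0 0.7 0 0 0"

```text
time_s: 11.72
ee_pos: [0.5078, -0.0338, 0.2433]
eef_rot: [-2.495, -0.121, -0.186]
force: [-0.3, -0.1, -1.0]
grip_width: 0.0178
```

```bash
python3 st.py 0
```

```text
t 11.725 tip x,y,z mm [ 2.   -1.01  0.53] ang deg 0.6 tool force [-0.41  0.71  0.72] F.n -0.73 M [-0.51 -0.04 -0.05] gw 0.01783822970739121
to standoff 0 -0.8 0.1 0.5 -0.010 -0.004 0.002
```

Request:
move_arm:
  rows: "0 0 0.8 0 0 0; 0 0 0.7 0 0 0"

```text
time_s: 11.98
ee_pos: [0.5081, -0.0329, 0.2421]
eef_rot: [-2.495, -0.122, -0.186]
force: [0.4, -1.0, 0.4]
grip_width: 0.017
```

```bash
python3 st.py 0
```

```text
t 11.975 tip x,y,z mm [ 2.01 -1.09 -1.02] ang deg 0.6 tool force [ 0.61  0.53 -0.83] F.n 0.83 M [-0.42 -0.08 -0.07] gw 0.017004586182808566
to standoff 0 -0.8 0.1 -1.0 -0.010 -0.004 0.002
```

```bash
python3 look.py s10
```

```text
(no output)
```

View pics/s10.png

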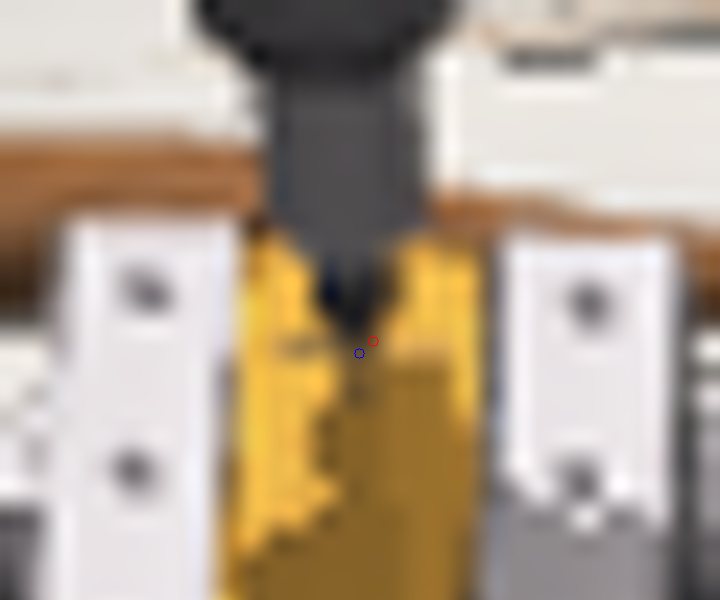

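Tip at (358,342), cross at (358,347), so it's on the mark. Contact has begun. Pressing on.

Request:
move_arm:
  rows: "0 0 0.7 0 0 0; 0 0 0.7 0 0 0"

```text
time_s: 12.28
ee_pos: [0.5087, -0.0324, 0.2415]
eef_rot: [-2.496, -0.123, -0.186]
force: [-2.5, -3.7, 3.2]
grip_width: 0.0172
```

```bash
python3 st.py 0
```

```text
t 12.275 tip x,y,z mm [ 2.22 -1.65 -1.87] ang deg 0.62 tool force [-1.4   1.17 -5.19] F.n 5.17 M [-0.5  -0.2  -0.05] gw 0.017181793225803935
to standoff 0 -1.2 0.3 -1.9 -0.010 -0.005 0.003
```

Request:
move_arm:
  rows: "0 0 0.8 0 0 0; 0 0 0.8 0 0 0"

```text
time_s: 12.52
ee_pos: [0.5091, -0.0317, 0.2406]
eef_rot: [-2.496, -0.124, -0.187]
force: [-1.1, -4.4, 3.0]
grip_width: 0.0171
```

```bash
python3 st.py 0; python3 look.py s11
```

```text
t 12.525 tip x,y,z mm [ 2.32 -1.92 -3.12] ang deg 0.63 tool force [ 0.06  1.78 -5.17] F.n 5.15 M [-0.47 -0.25 -0.03] gw 0.01708994104104436
to standoff 0 -1.3 0.3 -3.1 -0.009 -0.006 0.003
```

View pics/s11.png

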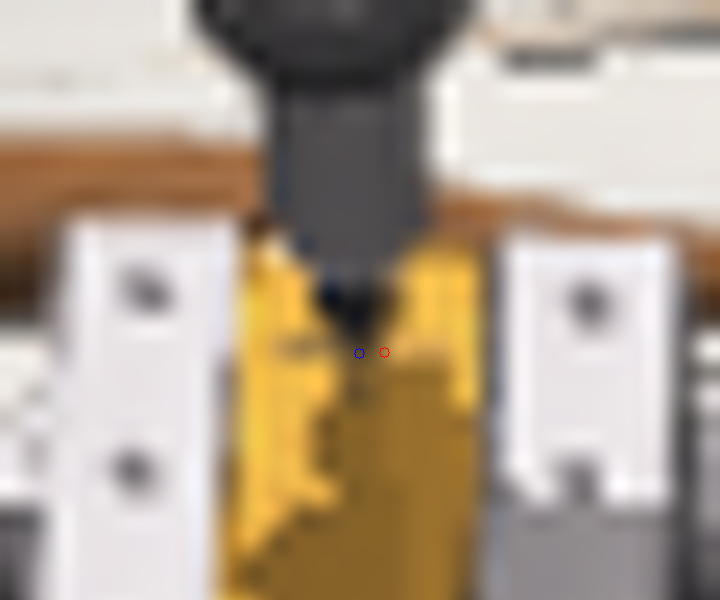

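Request:
move_arm:
  rows: "-0.3 0 1.1 0 0 0; -0.3 0 1.1 0 0 0; -0.3 0 1.1 0 0 0; -0.2 0 1.1 0 0 0"

```text
time_s: 13.08
ee_pos: [0.5092, -0.0289, 0.2371]
eef_rot: [-2.496, -0.125, -0.187]
force: [-2.4, -5.2, 5.9]
grip_width: 0.0176
```

```bash
python3 st.py 0; python3 look.py s12
```

```text
t 13.075 tip x,y,z mm [ 2.27 -1.27 -7.48] ang deg 0.66 tool force [-0.65  0.83 -8.21] F.n 8.2 M [-0.48 -0.1  -0.02] gw 0.0176248974911703
to standoff 0 -0.5 0.4 -7.5 -0.009 -0.007 0.003
```

View pics/s12.png

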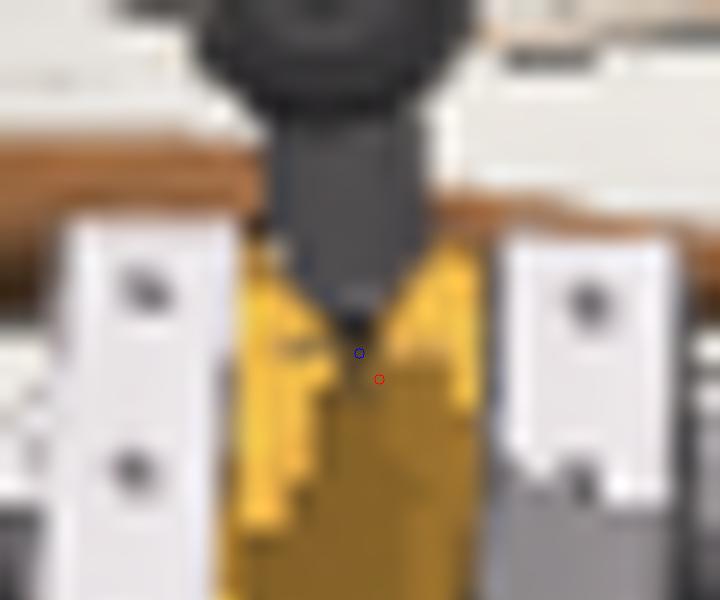

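Request:
move_arm:
  rows: "-0.2 0 1 0 0 0; -0.1 0 1 0 0 0; 0 0 0.8 0 0 0"

```text
time_s: 13.5
ee_pos: [0.5098, -0.0274, 0.2352]
eef_rot: [-2.496, -0.126, -0.188]
force: [-2.7, -5.7, 5.6]
grip_width: 0.0175
```

```bash
python3 st.py 0; python3 look.py s13
```

```text
t 13.5 tip x,y,z mm [ 2.44 -1.58 -9.98] ang deg 0.71 tool force [-0.85  1.42 -8.22] F.n 8.2 M [-0.46 -0.2  -0.02] gw 0.017515846299653116
to standoff 0 -0.5 0.5 -10.0 -0.009 -0.009 0.004
```

View pics/s13.png

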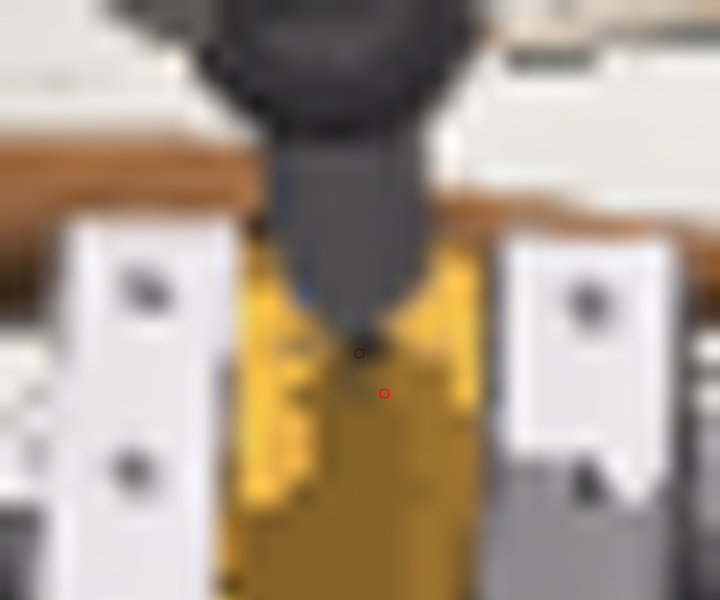

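Request:
move_arm:
  rows: "-0.4 0 0.9 0 0 0; -0.3 0 0.8 0 0 0"

```text
time_s: 13.8
ee_pos: [0.5097, -0.0265, 0.2341]
eef_rot: [-2.496, -0.127, -0.188]
force: [-2.8, -5.6, 7.5]
grip_width: 0.0175
```

```bash
python3 st.py 0
```

```text
t 13.8 tip x,y,z mm [  2.44  -1.43 -11.33] ang deg 0.75 tool force [-0.75  0.23 -9.7 ] F.n 9.69 M [-0.49 -0.13 -0.05] gw 0.01754197156537383
to standoff 0 -0.1 0.6 -11.4 -0.009 -0.010 0.004
```

Request:
move_arm:
  rows: "-0.2 0 0.7 0 0 0"

```text
time_s: 13.92
ee_pos: [0.5098, -0.0262, 0.2338]
eef_rot: [-2.496, -0.128, -0.188]
force: [-2.2, -5.0, 7.0]
grip_width: 0.0174
```

```bash
python3 st.py 0
```

```text
t 13.925 tip x,y,z mm [  2.52  -1.5  -11.79] ang deg 0.78 tool force [-0.35 -0.04 -8.91] F.n 8.91 M [-0.51 -0.19 -0.08] gw 0.017417746458410432
to standoff 0 -0.1 0.7 -11.8 -0.009 -0.011 0.005
```

Request:
move_arm:
  rows: "-0.2 0 0.9 0 0 0; -0.1 0 0.8 0 0 0"

```text
time_s: 14.18
ee_pos: [0.5101, -0.0255, 0.2329]
eef_rot: [-2.496, -0.13, -0.189]
force: [-3.7, -6.3, 7.1]
grip_width: 0.0175
```

```bash
python3 st.py 0; python3 look.py s14
```

```text
t 14.175 tip x,y,z mm [  2.64  -1.8  -12.96] ang deg 0.83 tool force [ -1.52   1.03 -10.01] F.n 9.98 M [-0.49 -0.3  -0.02] gw 0.01745147909351722
to standoff 0 -0.2 0.8 -13.0 -0.008 -0.012 0.005
```

View pics/s14.png

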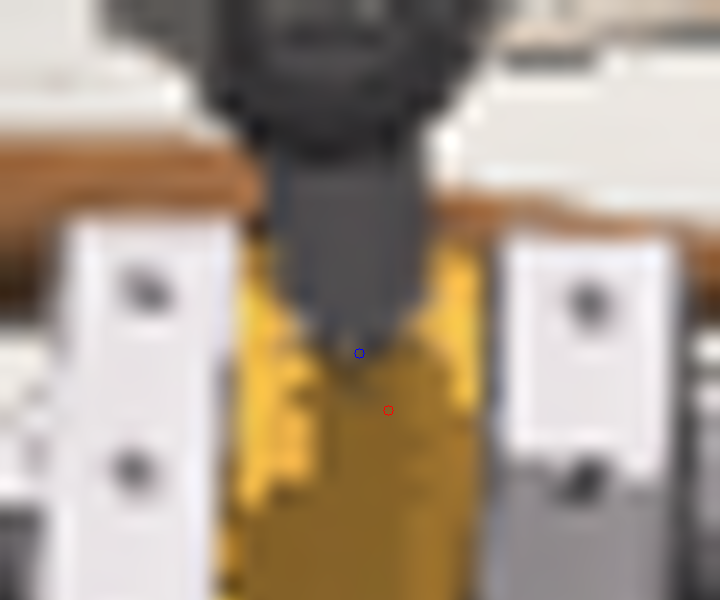

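Request:
move_arm:
  rows: "-0.3 0 0.7 0 0 0; -0.2 0 0.6 0 0 0"

```text
time_s: 14.48
ee_pos: [0.5101, -0.0249, 0.2323]
eef_rot: [-2.497, -0.131, -0.189]
force: [-2.7, -6.1, 8.2]
grip_width: 0.0178
```

```bash
python3 st.py 0
```

```text
t 14.475 tip x,y,z mm [  2.75  -1.84 -13.73] ang deg 0.89 tool force [ -0.39   0.22 -10.59] F.n 10.58 M [-0.48 -0.29 -0.02] gw 0.01782597779126347
to standoff 0 0.0 0.9 -13.8 -0.008 -0.013 0.006
```

Request:
move_arm:
  rows: "-0.2 0 0.7 0 0 0; -0.2 0 0.7 0 0 0"

```text
time_s: 14.72
ee_pos: [0.5103, -0.0243, 0.2318]
eef_rot: [-2.497, -0.132, -0.189]
force: [-3.5, -7.5, 6.6]
grip_width: 0.0177
```

```bash
python3 st.py 0
```

```text
t 14.725 tip x,y,z mm [  2.88  -2.02 -14.49] ang deg 0.95 tool force [ -1.13   2.29 -10.26] F.n 10.23 M [-0.44 -0.36 -0.03] gw 0.017710389086067275
to standoff 0 0.1 1.0 -14.5 -0.008 -0.015 0.006
```

```bash
python3 look.py s15; python3 snap.py w15
python3 - <<'E'
from goal import *
c=pickle.load(open('w15.pkl','rb'));im=cv2.resize(c["color"][230:350,258:378],None,fx=5,fy=5,interpolation=cv2.INTER_CUBIC);cv2.imwrite('pics/w15z.png',im)
W=cloud(c,c["pose"]);p=np.array(c["pose"][0]);r=R.from_euler('xyz',c["pose"][1])
T=r.inv().apply((W-p).reshape(-1,3)).reshape(480,640,3)*1000
for v in range(252,350,6):print(v,T[v,318].round(1))
E
```

```text
14.775 [-0.33   0.286  1.807  0.734  1.145 -0.533] [ 0.5102 -0.0243  0.2318] [-2.4969 -0.1325 -0.1895] [-4.2  -6.84  8.05] 0.01773803387457328
252 [ -0.8  -4.8 150.8]
258 [ -0.8  -3.8 140.8]
264 [ -0.8  -4.5 126.7]
270 [ -0.8  -9.7 101.4]
276 [ -0.8  -6.2 101.6]
282 [-0.8 -6.8 91.5]
288 [-0.8 -7.1 82.7]
294 [-0.8 -7.5 74.6]
300 [-0.8 -7.3 68.1]
306 [-0.8 -7.1 62.3]
312 [-0.8 -7.2 56.2]
318 [-0.8 -9.7 45.7]
324 [-0.8 -9.4 41.3]
330 [-0.8 -8.1 39. ]
336 [-0.8 -6.2 37.8]
342 [-0.8 -4.1 37. ]
348 [-0.8 -1.7 36.6]
```

View pics/s15.png

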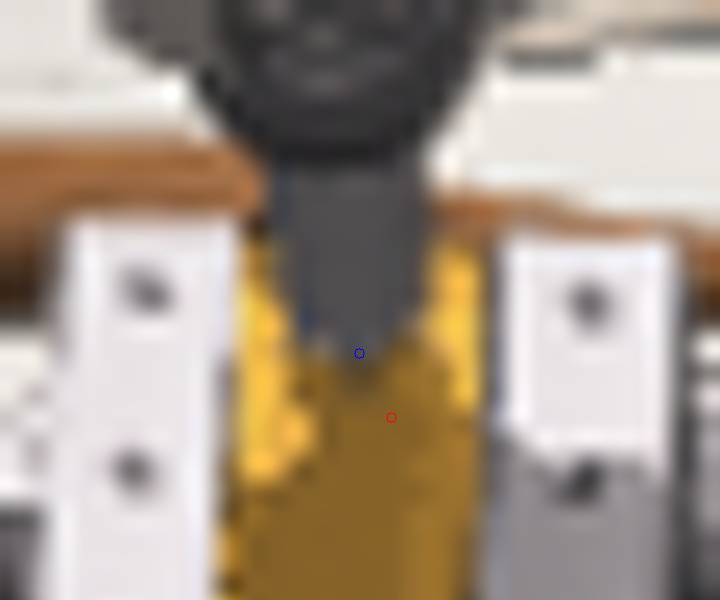

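View pics/w15z.png

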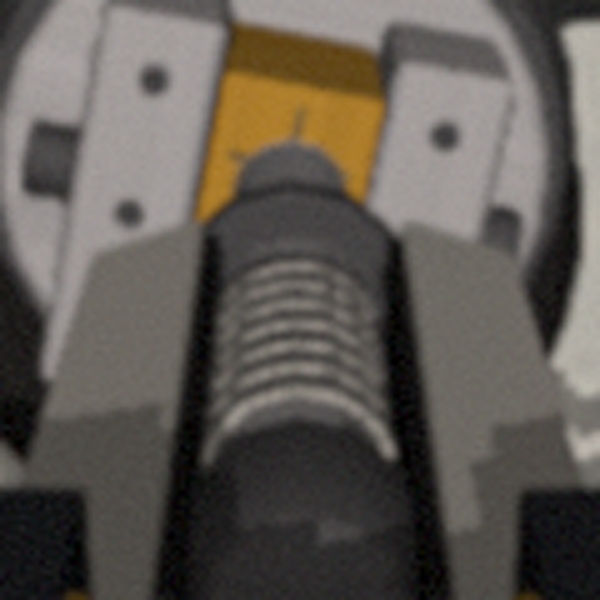

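No slip in the grip (the cap is still at tool z 36.6), and the jaw screws haven't moved in the side view. A little further to feel the stop.

Request:
move_arm:
  rows: "-0.2 0.3 0.7 0 0 0; -0.2 0.2 0.7 0 0 0"

```text
time_s: 15.08
ee_pos: [0.5104, -0.0244, 0.2314]
eef_rot: [-2.497, -0.134, -0.19]
force: [-5.8, -8.8, 10.8]
grip_width: 0.0175
```

```bash
python3 st.py 0
```

```text
t 15.075 tip x,y,z mm [  2.66  -2.51 -14.84] ang deg 1.04 tool force [ -2.57   0.98 -14.85] F.n 14.8 M [-0.38 -0.6  -0.03] gw 0.017511526866147483
to standoff 0 -0.0 0.8 -14.9 -0.007 -0.017 0.007
```

The force jumped from 10.2 to 14.8 N over 0.35 mm, so the nose is at its stop. Drawing off.

Request:
move_arm:
  rows: "0 0 -2 0 0 0; 0 0 -5 0 0 0; 0 0 -8 0 0 0; 0 0 -15 0 0 0; 0 0 -20 0 0 0; 0 0 0 0 0 0"

```text
time_s: 15.82
ee_pos: [0.4985, -0.0536, 0.2721]
eef_rot: [-2.497, -0.132, -0.189]
force: [0.0, -0.4, -1.3]
grip_width: 0.0175
```

```bash
python3 st.py 40; python3 snap.py w16;  python3 - <<'E'
from station import camera
from goal import *
o,p,r=cur()
c=camera("side");pickle.dump(c,open("s16.pkl","wb"));uv=project(c,np.array([p+r.apply([0,0,L]),C]))
a=pickle.load(open("side0.pkl","rb"))["color"]
b=(288,190,358,270)
ims=[cv2.resize(i[b[1]:b[3],b[0]:b[2]],None,fx=5.5,fy=5.5,interpolation=cv2.INTER_CUBIC) for i in(a,c["color"])]
for q in uv:
    z=((q-[b[0],b[1]]+.5)*5.5-.5).astype(int);cv2.circle(ims[1],tuple(int(k) for k in z),4,(0,0,255),1)
cv2.imwrite("pics/s16.png",np.hstack(ims))
E
python3 vise.py w16 240 180 390 290
```

```text
t 15.825 tip x,y,z mm [ 1.96 -0.71 36.67] ang deg 0.93 tool force [-0.08  1.11  0.81] F.n -0.82 M [-0.45 -0.02 -0.05] gw 0.01745186226455546
to standoff 40 1.3 0.5 -3.3 -0.008 -0.014 0.007
15.825 [-0.395  0.227  1.778  0.698  1.251 -0.517] [ 0.4985 -0.0536  0.2721] [-2.4969 -0.1323 -0.1887] [ 0.02 -0.41 -1.31] 0.01745186226455546
brass 1095 791 c [0.5381 0.0579 0.1091] n [-0.2032 -0.5603  0.803 ] tilt 36.6 az -109.9
((314.7692565917969, 251.6538543701172), (27.260143280029297, 48.4406852722168), 11.309932708740234)
jaw 8263 3643 c [ 5.580e-01  1.252e-01 -5.000e-04] n [6.0e-04 2.1e-03 1.0e+00] tilt 0.1 az 74.0
((314.5, 234.49996948242188), (148.99996948242188, 108.99998474121094), 0.0)
brass ((1.305196762084961, -5.270177841186523), (21.71493148803711, 40.11861801147461), 0.3979434669017792)
x axis [0.267 0.757 0.596] offset over brass plane mm -0.006427099843626503
jaw ((1.9356842041015625, -15.152687072753906), (179.63319396972656, 111.48077392578125), 8.885663032531738)
x axis [ 0.971 -0.22   0.092] offset over brass plane mm -131.83039432343543
```

View pics/s16.png

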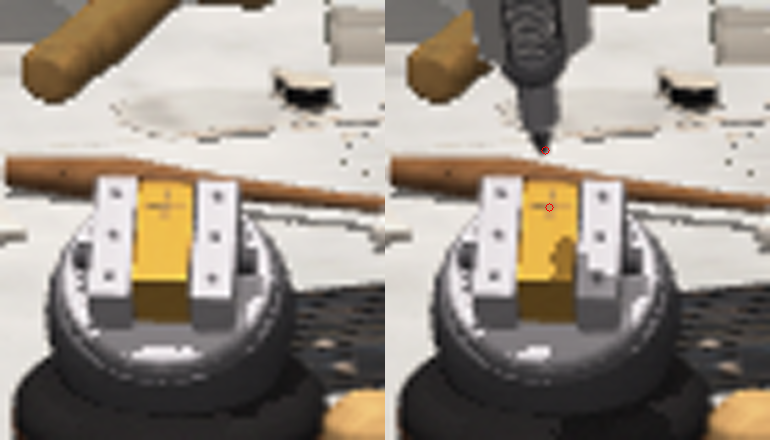

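View pics/w16.png

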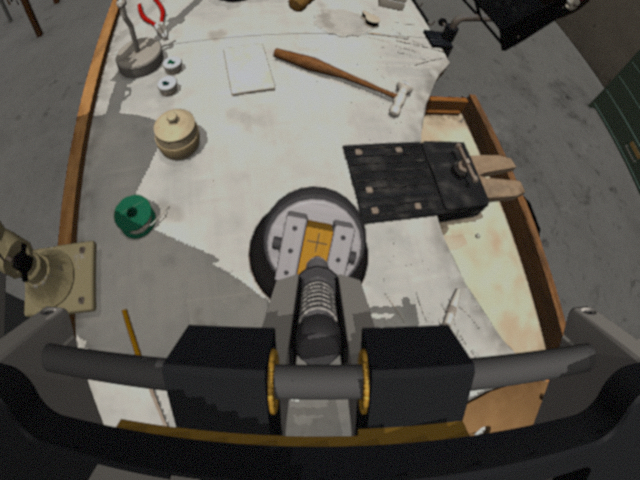

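The vise looks identical before and after: the jaw screws are at the same pixels and the cross is at (318,242) in the wrist view. The nose is out again. Returning to above the hole.

Run:
```python
from goal import *
o,p,r=cur();r2=R.from_euler('xyz',[np.pi,0,-.104])
a=p+[0,0,.05];print(plan(p,r,a,r,2))
T=np.array([.533,-.2705,.30]);A=np.array([.533,-.2705,.325]);print(plan(a,r,A,r2,10))
for i in range(11):
    rr=r*R.from_rotvec((r.inv()*r2).as_rotvec()*i/10);print((a+(A-a)*i/10+rr.apply([0,0,L])).round(3))
```

```text
3.3 -14.9 -19.8 0.000 0.000 0.000; 3.3 -14.9 -19.8 0.000 0.000 0.000
7.5 16.9 -12.0 -0.064 -0.015 -0.004; 7.2 17.7 -11.0 -0.064 -0.015 -0.004; 7.0 18.4 -10.0 -0.064 -0.015 -0.004; 6.8 19.0 -8.9 -0.064 -0.015 -0.004; 6.6 19.5 -7.8 -0.064 -0.015 -0.004; 6.4 20.0 -6.6 -0.064 -0.015 -0.004; 6.2 20.4 -5.4 -0.064 -0.015 -0.004; 6.1 20.8 -4.2 -0.064 -0.015 -0.004; 5.9 21.0 -2.9 -0.064 -0.015 -0.004; 5.8 21.2 -1.7 -0.064 -0.015 -0.004
[0.534 0.041 0.19 ]
[0.534 0.011 0.184]
[ 0.534 -0.019  0.179]
[ 0.534 -0.05   0.174]
[ 0.534 -0.081  0.17 ]
[ 0.534 -0.112  0.167]
[ 0.534 -0.143  0.164]
[ 0.534 -0.175  0.162]
[ 0.533 -0.207  0.161]
[ 0.533 -0.239  0.16 ]
[ 0.533 -0.271  0.16 ]
```

Request:
move_arm:
  rows: "3 -15 -20 0 0 0; 3 -15 -20 0 0 0; 7 17 -12 -0.064 -0.015 -0.004; 7 18 -11 -0.064 -0.015 -0.004; 7 18 -10 -0.064 -0.015 -0.004; 7 19 -9 -0.064 -0.015 -0.004; 7 20 -8 -0.064 -0.015 -0.004; 6 20 -7 -0.064 -0.015 -0.004; 6 20 -5 -0.064 -0.015 -0.004; 6 20 -4 -0.064 -0.015 -0.004; 6 19 -3 -0.06 -0.015 -0.004; 5 15 -2 -0.055 -0.014 -0.004; 0 0 0 0 0 0; 0 0 0 0 0 0"

```text
time_s: 17.68
ee_pos: [0.5347, -0.2609, 0.3162]
eef_rot: [-3.139, 0.018, -0.094]
force: [-0.1, 0.2, -1.3]
grip_width: 0.0175
```

```bash
cat > punch.py <<'E'
import sys
from goal import *
k=sys.argv[1];c=pickle.load(open(k+'.pkl','rb'));W=cloud(c,c["pose"]);p=np.array(c["pose"][0]);r=R.from_euler('xyz',c["pose"][1])
T=r.inv().apply((W-p).reshape(-1,3)).reshape(480,640,3)*1000
q=T[235:350,285:352].reshape(-1,3)
for lo,hi,rad in((46,98,8),(110,142,7.5)):
    s=q[(q[:,2]>lo)&(q[:,2]<hi)&(abs(q[:,0]+.8)<7)&(q[:,1]<3)&(q[:,1]>-10)]
    ax=s[:,1]+np.sqrt(np.maximum(rad**2-(s[:,0]+.8)**2,0));
    if len(s)>3:print(k,lo,hi,len(s),"axis y",np.polyfit(s[:,2],ax,1).round(4),"median",np.median(ax).round(2),"at z",np.median(s[:,2]).round(1))
E
python3 snap.py w17; for k in w6 w8 w15 w17; do python3 punch.py $k; done
python3 - <<'E'
from h import *
o,p,r=cur();print(plan(p,r,[.533,-.2705,.26],R.from_euler('xyz',[np.pi,0,-.104]),3))
E
```

```text
17.675 [-0.514  0.398  1.357 -0.005  1.403 -0.419] [ 0.5347 -0.2609  0.3162] [-3.1387  0.0179 -0.0941] [-0.14  0.19 -1.33] 0.017532277221291862
w6 46 98 1278 axis y [ 0.02   -1.4916] median 0.02 at z 67.8
w6 110 142 171 axis y [ 0.0412 -4.9506] median 0.44 at z 131.9
w8 46 98 1202 axis y [ 0.0418 -2.5566] median 0.55 at z 67.7
w8 110 142 168 axis y [ 0.0359 -2.4114] median 2.24 at z 131.4
w15 46 98 1183 axis y [ 0.0506 -2.9524] median 0.73 at z 67.6
w15 110 142 153 axis y [ 0.027  -0.7002] median 2.79 at z 131.2
w17 46 98 1287 axis y [ 0.0207 -1.5578] median 0.01 at z 67.9
w17 110 142 170 axis y [ 0.0377 -4.526 ] median 0.4 at z 131.8
0.1 3.3 18.8 -0.001 0.006 0.003; -0.0 3.3 18.8 -0.001 0.006 0.003; -0.1 3.2 18.8 -0.001 0.006 0.003
```

View pics/w17.png

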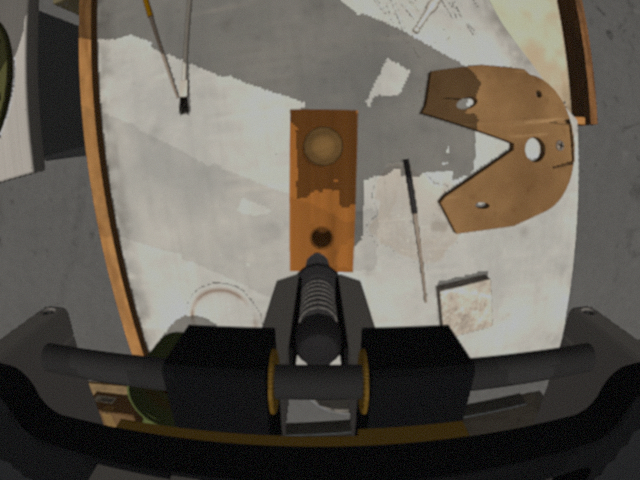

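In the vertical pose the punch sits in the grip exactly as it did when first drawn. Aligning over the hole.

Request:
move_arm:
  rows: "0 3 15 -0.001 0.006 0.003; 0 3 15 -0.001 0.006 0.003; 0 3 10 -0.001 0.006 0.003; 0 0 0 0 0 0; 0 0 0 0 0 0"

```text
time_s: 18.35
ee_pos: [0.5327, -0.2693, 0.2728]
eef_rot: [-3.14, -0.001, -0.104]
force: [0.7, -0.5, -1.3]
grip_width: 0.0178
```

Run:
```python
from h import *
o,p,r=cur();print(p,plan(p,r,[.533,-.2707,.25],R.from_euler('xyz',[np.pi,0,-.104]),1))
```

```text
[ 0.53266593 -0.2692603   0.27276201] 0.5 1.4 22.8 -0.002 -0.001 0.000
```

Request:
move_arm:
  rows: "0.4 1.3 10 -0.001 -0.001 0; 0 0.1 10 0 0 0; 0 0 7 0 0 0; 0 0 0 0 0 0; 0 0 0 0 0 0"

```text
time_s: 18.98
ee_pos: [0.5331, -0.2706, 0.2442]
eef_rot: [-3.141, -0.0, -0.103]
force: [-0.8, 0.3, -2.1]
grip_width: 0.0174
```

```bash
python3 snap.py w18
python3 - <<'E'
from station import camera
from goal import *
o,p,r=cur();print(plan(p,r,[.533,-.2707,.2],R.from_euler('xyz',[np.pi,0,-.104]),3))
c=camera("side");uv=project(c,np.array([p+r.apply([0,0,L]),[.5318,-.2711,.066]]))
b=(336,240,406,340);im=cv2.resize(c["color"][b[1]:b[3],b[0]:b[2]],None,fx=6,fy=6,interpolation=cv2.INTER_CUBIC)
for q in uv:
    z=((q-[b[0],b[1]]+.5)*6-.5).astype(int);cv2.circle(im,tuple(int(k) for k in z),4,(0,0,255),1)
cv2.imwrite("pics/s18.png",im)
c=pickle.load(open('w18.pkl','rb'));cv2.imwrite('pics/w18z.png',cv2.resize(c["color"][220:300,268:368],None,fx=7,fy=7,interpolation=cv2.INTER_CUBIC))
E
```

```text
18.975 [-5.310e-01  4.560e-01  1.446e+00  1.000e-03  1.239e+00 -4.280e-01] [ 0.5331 -0.2706  0.2442] [-3.1409e+00 -1.0000e-04 -1.0340e-01] [-0.8   0.35 -2.12] 0.017446108737555935
-0.0 0.0 14.7 -0.000 -0.000 0.000; -0.0 0.0 14.7 -0.000 -0.000 0.000; -0.0 0.0 14.7 -0.000 -0.000 0.000
```

View pics/s18.png

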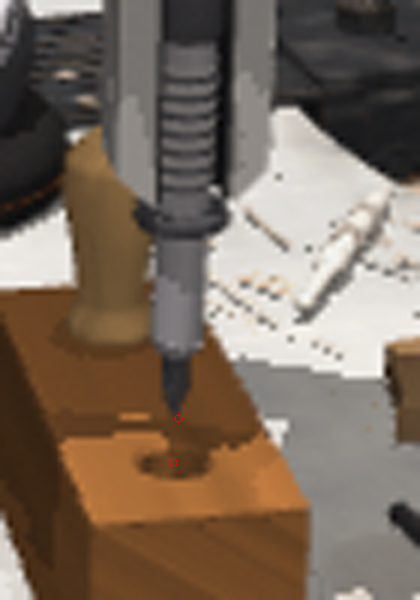

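View pics/w18z.png

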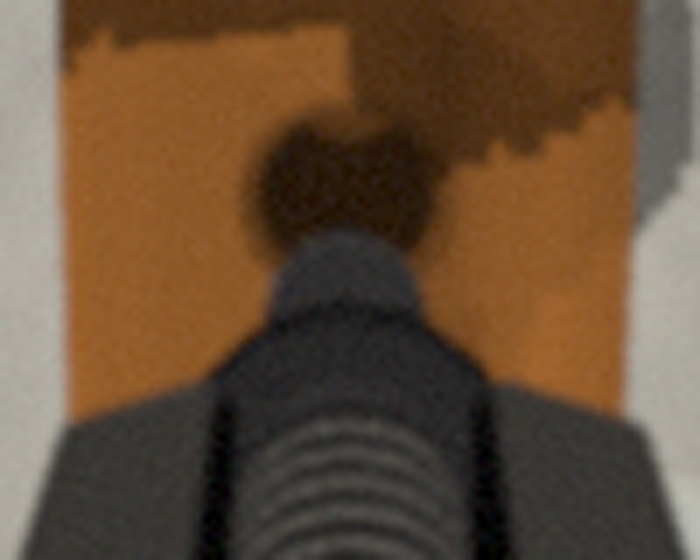

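Punch and hole are lined up in both views. Lowering in stages while watching the force.

Request:
move_arm:
  rows: "0 0 8 0 0 0; 0 0 8 0 0 0; 0 0 8 0 0 0; 0 0 5 0 0 0"

```text
time_s: 19.58
ee_pos: [0.5331, -0.2706, 0.2135]
eef_rot: [-3.141, -0.001, -0.103]
force: [0.2, -0.2, -1.5]
grip_width: 0.0175
```

Run:
```python
from h import *
o,p,r=cur();print(o["force"],o["moment"],plan(p,r,[.533,-.2707,.1735],R.from_euler('xyz',[np.pi,0,-.104]),1))
```

```text
[ 0.22560599 -0.20388132 -1.54149382] [-0.09429634 -0.0266425  -0.01353676] -0.1 0.1 40.0 -0.000 -0.001 0.001
```

Request:
move_arm:
  rows: "0 0 6 0 0 0; 0 0 6 0 0 0; 0 0 5 0 0 0; 0 0 0 0 0 0"

```text
time_s: 20.08
ee_pos: [0.533, -0.2706, 0.1948]
eef_rot: [-3.141, -0.0, -0.103]
force: [-0.4, 0.7, -1.8]
grip_width: 0.0178
```

Run:
```python
from h import *
o,p,r=cur();print(o["force"],o["moment"],plan(p,r,[.533,-.2707,.1735],R.from_euler('xyz',[np.pi,0,-.104]),1))
```

```text
[-0.38467994  0.71969288 -1.79091598] [-0.0300326  -0.09055874  0.02136012] -0.0 0.1 21.3 -0.001 -0.000 0.001
```

Request:
move_arm:
  rows: "0 0 6 0 0 0; 0 0 6 0 0 0; 0 0 5 0 0 0; 0 0 2 0 0 0; 0 0 0 0 0 0"

```text
time_s: 20.7
ee_pos: [0.5331, -0.2706, 0.1746]
eef_rot: [-3.141, -0.0, -0.103]
force: [0.2, 0.0, -1.8]
grip_width: 0.0174
```

```bash
python3 snap.py w19; python3 look.py s19
python3 - <<'E'
from h import *
o,p,r=cur();print(o["force"],o["moment"],plan(p,r,[.533,-.2707,.173],R.from_euler('xyz',[np.pi,0,-.104]),1))
E
```

```text
20.7 [-5.310e-01  5.340e-01  1.505e+00  1.000e-03  1.103e+00 -4.280e-01] [ 0.5331 -0.2706  0.1746] [-3.141e+00 -2.000e-04 -1.033e-01] [ 0.19  0.02 -1.84] 0.017424956803303443
[-0.21354747  0.59938205 -2.23897897] [-0.0530397  -0.03979247  0.00640303] -0.2 0.1 1.9 -0.000 -0.001 0.001
```

View pics/w19.png

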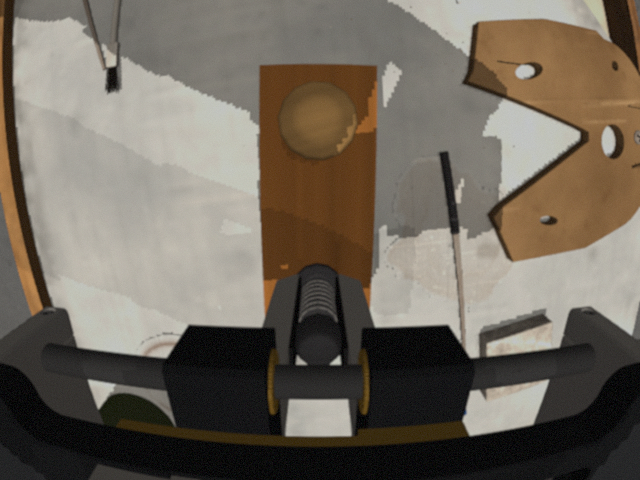

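Lower the last 1.5 mm and then open. The fingertips clear the collar, so nothing presses on it.

Request:
move_arm:
  rows: "0 0 1.2 0 0 0; 0 0 0.4 0 0 0"

```text
time_s: 21.05
ee_pos: [0.5333, -0.2707, 0.1735]
eef_rot: [-3.141, -0.001, -0.103]
force: [-0.2, -0.3, -2.0]
grip_width: 0.0174
```

Request:
move_arm:
  rows: "0 0 0 0 0 0; 0 0 0 0 0 0; 0 0 0 0 0 0; 0 0 0 0 0 0; 0 0 0 0 0 0; 0 0 0 0 0 0; 0 0 0 0 0 0; 0 0 0 0 0 0"
  grip: 1

```text
time_s: 22.05
ee_pos: [0.5336, -0.2708, 0.1743]
eef_rot: [3.141, -0.003, -0.103]
force: [0.3, -0.6, -0.9]
grip_width: 0.0925
```

```bash
python3 snap.py w20
```

```text
22.05 [-5.310e-01  5.340e-01  1.505e+00  1.000e-03  1.100e+00 -4.280e-01] [ 0.5336 -0.2708  0.1743] [ 3.1412e+00 -2.5000e-03 -1.0330e-01] [ 0.27 -0.64 -0.87] 0.09247612320847369
```

View pics/w20.png

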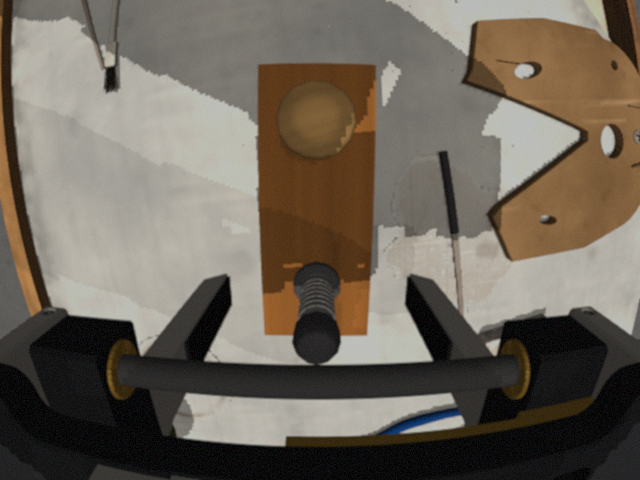

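The punch hangs in its hole with the fingers open on both sides. Withdrawing straight up.

Request:
move_arm:
  rows: "0 0 -20 0 0 0; 0 0 -35 0 0 0; 0 0 -40 0 0 0; 0 0 -40 0 0 0; 0 0 0 0 0 0; 0 0 0 0 0 0"

```text
time_s: 22.85
ee_pos: [0.5328, -0.2705, 0.3119]
eef_rot: [-3.141, -0.0, -0.103]
force: [0.2, -0.2, -0.2]
grip_width: 0.0938
```

```bash
python3 snap.py w21
python3 - <<'E'
from h import *
from station import camera
for k in("w2","w21"):
    c=pickle.load(open(k+'.pkl','rb'));W=cloud(c,c["pose"])
    w=W[150:300,290:350].reshape(-1,3)
    q=w[(w[:,2]>.133)&(w[:,2]<.14)];print(k,len(q),cv2.minEnclosingCircle((q[:,:2]*1000).astype(np.float32)),np.median(q[:,2]),q[:,2].max())
    for lo,hi in((.074,.09),(.09,.115)):
        q=w[(w[:,2]>lo)&(w[:,2]<hi)];print(cv2.minEnclosingCircle((q[:,:2]*1000).astype(np.float32)),len(q))
a=cv2.imread("pics/side0.png");b=camera("side")["color"]
s=(slice(205,375),slice(285,425));cv2.imwrite("pics/fin.png",np.hstack([cv2.resize(i[s],None,fx=2.8,fy=2.8,interpolation=cv2.INTER_CUBIC) for i in(a,b)]))
E
```

```text
22.85 [-5.310e-01  4.000e-01  1.365e+00  1.000e-03  1.377e+00 -4.280e-01] [ 0.5328 -0.2705  0.3119] [-3.141e+00 -2.000e-04 -1.033e-01] [ 0.17 -0.16 -0.16] 0.09380791660615052
w2 385 ((532.005615234375, -270.52691650390625), 8.569732666015625) 0.135238154653267 0.1376067673395417
((532.0455932617188, -268.91748046875), 8.224113464355469) 63
((532.0657958984375, -267.6986083984375), 7.90826416015625) 108
w21 371 ((531.9386596679688, -270.37469482421875), 8.619126319885254) 0.13524608497536073 0.1377794435848192
((532.3150024414062, -268.6687316894531), 7.812805652618408) 55
((535.0618896484375, -234.44784545898438), 34.56011962890625) 142
```

View pics/fin.png

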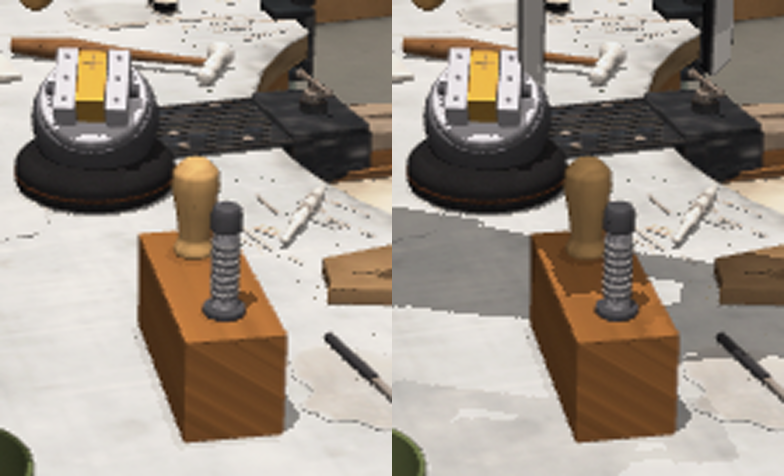

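The before and after views match, so I'm handing in.

```bash
python3 -c "
from station import ctrl
print(ctrl.hand_in())"
```

```text
the job is handed in; nothing more can be done
None
```

I punched the scribed cross and hung the punch back upright in its own hole. The job was handed in at about 22.9 s, and `hand_in` gives no verdict.

- **Press:** I held the punch within about 1° of square by tool pose, plus a lean of about 2° in the pads. First contact was felt, then the spring force built to about 12 N. At about 13 mm of travel from first contact the reading jumped from 10.2 to 14.8 N within 0.35 mm, which I took as the end of the stroke. That is about 16.5 N net of the punch's weight, under the 18 N limit.
- **Point position:** In the side camera the tip stayed within about 1 mm of the cross, with a possible 1 mm creep late in the stroke. The tool-pose estimate disagreed, putting it up to 2.9 mm off. I trusted the camera, because the punch leans about 2° in the compliant pads.
- **Nose depth:** I could not read this directly. "Fully in" rests on the force jump and the travel.
- **Final checks:** The cap is within 0.3 mm of its starting position and at the same height. The vise, burnisher and block look the same before and after. The arm is clear with the gripper open, and I saw no failed checks.

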